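# Sift the furniture fittings

## Task

Pick the orange sieve of mixed fittings off the grey riser by its black handle and set it down gently on the two rails of the blue bin, between the spring stops, without losing any fittings on the way. Keep hold of it and shake it side to side along the rails, touching the red stop first and then the yellow one so that each gives clearly (about a centimetre) but never comes near bottoming, until all four small brass spacers have dropped into the bin. Then let go, leaving the sieve standing on the rails with the three large black feet still in it, and leave the label roll, knife and tape measure alone.

Things in the scene. Friction and masses are not known exactly. Their poses are not given: they have to be found in the camera images.
- stand: Fixed blue open catch bin, 156 (x) x 330 (y) x 65 mm, inside 124 x 318 mm, floor 4 mm, with a slide rail along y on each long wall. Origin: centre of its underside on the bench; z up, +y towards the red stop. A crossbar near each end, clamped on the rails, carries a spring stop; its top is 36 mm above the rails.
- rails (a point): Midpoint between the two rails at their top, 65 mm above the stand's origin; same axes. Rails from |x| = 62 to 78 mm; lips outside, 12 mm high, leave the sieve's runners about 3 mm play each way in x. With the sieve centred here the free run along y to each stop is anywhere from 12 to 52 mm: the stops are re-clamped every time and not measured, so it must be felt or seen.
- red_stop (a joint): Red sprung stop at the +y end of the stand: how far it is pushed in (m), 0 = free, grows as the sieve presses it towards +y. Spring 400 N/m (about 4 N at 10 mm); counts as touched from 4 mm, must stay under 18 mm, bottoms at 20 mm. Its paddle is 90 mm wide and stands 6 to 34 mm above the rails.
- yellow_stop (a joint): Yellow sprung stop at the -y end of the stand, the same: 0 = free, grows as the sieve presses it towards -y, touched from 4 mm, limit 18 mm.
- sieve_grip (a point): Centre of the black handle bar of the loose orange sieve. The bar runs along the sieve's x, 103 mm clear between its posts, 20 mm wide (y), 14 mm high: grip it across y from above. It is 97 mm above the sieve's underside: 162 mm above the bench when the sieve is on the rails, 137 mm on the riser. On the rails its x lies along the stand's x, either way round.
- sieve: Orange sieve, 0.28 to 0.46 kg plus 0.14 kg of fittings. Origin: centre of underside; axes as its grip. Box 120 (x) x 130 x 35 mm, runners at the bottom make it 144 mm in x. Floor: two steel strips 24 mm wide along x at y = +22 and -22 mm, top at 5 mm; three open slots 20 mm wide between and beside, 5 mm ledges at the y walls. Fittings slide on it at about 2 m/s2 sideways, and stay put if carried smoothly.
- riser: Fixed grey-brown wooden riser, 190 x 170 x 40 mm, on which the sieve starts. Origin: centre of its underside on the bench.
- label_roll: Loose bystander: white label roll, 90 mm diameter, 75 mm high, upright. Origin: centre of its underside.
- knife: Loose bystander: yellow box knife, 30 x 150 x 18 mm, blade closed in steel, lying along its y. Origin: underside, centre of the handle.
- tape_measure: Loose bystander: black tape measure, 65 x 60 x 35 mm. Origin: centre of its underside.
- small0_center (a point): Centre of small brass spacer 1 of 4: a disc 14 mm in diameter, 8 mm high, 12 g; it starts on a floor strip of the sieve.
- small1_center (a point): Centre of small brass spacer 2 of 4: a disc 14 mm in diameter, 8 mm high, 12 g; it starts on a floor strip of the sieve.
- small2_center (a point): Centre of small brass spacer 3 of 4: a disc 14 mm in diameter, 8 mm high, 12 g; it starts on a floor strip of the sieve.
- small3_center (a point): Centre of small brass spacer 4 of 4: a disc 14 mm in diameter, 8 mm high, 12 g; it starts on a floor strip of the sieve.
- large0_center (a point): Centre of large black furniture foot 1 of 3: round, 32 mm in diameter, 22 mm high, 30 g; it starts on a floor strip of the sieve and cannot pass the slots.
- large1_center (a point): Centre of large black furniture foot 2 of 3: round, 32 mm in diameter, 22 mm high, 30 g; it starts on a floor strip of the sieve and cannot pass the slots.
- large2_center (a point): Centre of large black furniture foot 3 of 3: round, 32 mm in diameter, 22 mm high, 30 g; it starts on a floor strip of the sieve and cannot pass the slots.

How it is judged:
By the outcome, as a careful person would: the job done as asked, in the order asked, and still so for the second after the job is handed in, with the robot touching nothing.
It also fails if it takes over 58 s, if anything falls off the work surface, if the arm or the gripper's body presses on something with over 40 N, if the wrist force passes 120 N, or if a joint passes its speed limit or range.

## Robot

A 6-joint arm with a two-finger parallel gripper is mounted at the origin on the work surface. World frame = base frame: x ahead of the robot, y to its left, z up, the work surface at z = 0. Lengths are in mm, angles in rad, forces in N, time in s.
With the tool pointing down it reaches from about 350 to 775 mm from the base axis. Payload 7.3 kg.
Tool frame: the origin (TCP) lies between the finger pads; the fingertips stand 17 mm ahead of it and the grasp point (between the pads) lies 2 mm behind it; z points along the fingers, y is the direction in which the jaws open and shut (so a half turn about z gives the same grasp; the last joint's range is limited). The gripper opens to 92 mm and grips with 3 to 60 N. Pads are 19 mm wide; open, the fingers measure 130 mm over their backs; the gripper's body (75 mm by 190 mm) begins 47 mm behind the grasp point.
Start: joints at [1.172, 0.342, 1.524, -0, 1.275, -0.146], TCP at [131.294, 508.336, 243.741] pointing down, gripper open.
Joint ranges: [-2.53, 2.53], [-0.77, 2.02], [0.04, 2.7], [-1, 4.14], [0.28, 2.66], [-3.11, 3.11]. Speed limits (rad/s): [2.57, 2.57, 3.14, 3.14, 3.14, 3.14].

## Interface

Orientations are given as [roll, pitch, yaw] about the fixed x, y, z axes, in that order (R = Rz(yaw) Ry(pitch) Rx(roll)).
In Python, from plant import get_obs, capture, get_calibration, close_job gives the robot as it stands.
- The arm moves only by the tool carry_out, never from a script. Its argument "moves" is one flat list of numbers, 7 for each row, row after row: the shift along the tool's x, y, z normalised to -1 to 1, where 1 is 40 cm, then the turn, a rotation vector about the tool's x, y, z normalised to -1 to 1, where 1 is 30 degrees, then the opening, from 0 (shut) to 1 (fully open). A call has exactly 8 rows; each row is the pose to reach, as a shift and turn from the pose measured when the call began, along the tool's axes at that moment; what a row does not reach only later rows make up. A row lasts 1/10 s, in which the tool goes at most 50 mm and 8.59 degrees, less where a joint would pass 70% of its speed; a pose out of reach is approached as far as the arm can. A call with a number of a shift or a turn outside -1 to 1 is refused whole. A call with a gripper value outside its range is refused whole. The fingers move at their own pace and stop on an object; the grip force is fixed at half the most. Time passes only in rows, so rows that repeat a pose let the fingers close, or fill a call up. It gives the time, the measured TCP pose, the force and the opening at its end, in the units of the state.
- get_obs(): the state, without advancing time (a new reading comes with each control period).
- capture(name): name is "scene" or "top" or "wrist"; returns the picture (480x640x3 uint8, red, green, blue); there is no depth.
- get_calibration(name): a dict with "vfov" (degrees; the focal length in pixels is half the picture's height over the tangent of half this angle, whatever the lens; pixels are square), "cx", "cy" (the principal point, pixels), "dist" ([k1, k2, p1, p2, k3] as OpenCV has them; the pictures are not rectified), "cam_to_world" (4x4, takes a point from camera to world coordinates). Camera axes: x right, y up, looking along -z (the intrinsics and any distortion apply to the point x, -y, -z); pixel columns grow to the right and rows downward; lengths in mm; the calibration is good to about 2 mm. A picture is of the moment at which its call begins: read the wrist's pose just before it. get_calibration takes no time and is no camera call; for the wrist camera it gives the pose at the moment of the call.
- close_job(): hands the job in, once; it reports no verdict.
The state is a dict: "time": time; "joint_positions": joint angles; "dq": joint speeds; "tau": joint torques, N m; "tool_pos": TCP position; "tcp_rot": TCP orientation; "contact_force": force on the tool from outside, world axes, zero at the start; "moment": the same for the moment, N m; "grip_width": finger opening in mm.
Only numpy, scipy, OpenCV 4.12 (cv2) and the standard library are available. Lean on these libraries where they do the work, as an engineer would, in place of code of your own. Each camera call takes 0.05 s, during which the arm holds its last target.

## Working session

There is one attempt and no reset: what is moved stays moved. The work goes in short steps, Python scripts to look and compute and a tool call to move; the robot and the scene stay as the last step left them, time stands still between calls to the robot, and variables do not carry over. Pictures are saved under pics/ and viewed, and the job is handed in when it is done.

Besides the shell and the picture viewer there is one more tool, called after ">>>" by a JSON object that holds its "name" and its "arguments", one argument or row to a line. carry_out: Moves the arm, as the interface text tells. Scaled input: -1 to 1 covers 40 cm each way for a shift and 30 degrees each way for a turn. Its arguments: {"type":"object","properties":{"moves":{"type":"array","items":{"type":"number"}}},"required":["moves"]}

```bash
mkdir -p pics; ls; python3 - <<'E'
from plant import get_obs,capture,get_calibration
import cv2,json
for n in ["scene","top","wrist"]:
    c=get_calibration(n); print(n,c)
    im=capture(n); cv2.imwrite(f"pics/{n}0.png",im[:,:,::-1])
print(get_obs())
E
```

```text
pics
scene {'vfov': 57.623099975324045, 'cx': 321.73281407076, 'cy': 229.58585185755123, 'dist': array([-0.00817476,  0.        ,  0.        ,  0.        ,  0.        ]), 'cam_to_world': array([[ 8.12349335e-01, -4.91057670e-01,  3.14564656e-01,
         9.20533798e+02],
       [ 5.83171093e-01,  6.84208590e-01, -4.37915610e-01,
        -4.49106682e+02],
       [-1.86020183e-04,  5.39185469e-01,  8.42187031e-01,
         9.87347044e+02],
       [ 0.00000000e+00,  0.00000000e+00,  0.00000000e+00,
         1.00000000e+00]])}
top {'vfov': 54.10009692499649, 'cx': 325.33651808590605, 'cy': 233.71531170392151, 'dist': array([-0.1064811,  0.       ,  0.       ,  0.       ,  0.       ]), 'cam_to_world': array([[ 2.98024185e-03,  9.86962980e-01, -1.60919837e-01,
         4.19369028e+02],
       [-9.99950401e-01,  4.47056293e-03,  8.89999709e-03,
         1.16548876e+01],
       [ 9.50336991e-03,  1.60885331e-01,  9.86927351e-01,
         1.37853906e+03],
       [ 0.00000000e+00,  0.00000000e+00,  0.00000000e+00,
         1.00000000e+00]])}
wrist {'vfov': 69.53307445429775, 'cx': 325.19743262
[... 463 characters left out ...]
00e+00]])}
{'time': 0.15, 'joint_positions': array([ 1.17198742e+00,  3.42553207e-01,  1.52478771e+00,  4.09391654e-06,
        1.27539084e+00, -1.46013241e-01]), 'dq': array([-1.51677770e-03, -1.15941020e-05, -1.70498057e-03, -7.94894872e-04,
       -1.44388767e-04,  5.58593177e-04]), 'tau': array([ 9.40653626e-04, -4.31481063e+01, -2.44355375e+01,  7.18621281e-02,
        5.37639193e-02, -1.17600857e-04]), 'tool_pos': array([131.183226  , 508.05827383, 243.21296331]), 'tcp_rot': array([-3.14046624e+00, -1.69607632e-04,  2.88879570e+00]), 'contact_force': array([-0.01474025,  0.50412226, -0.73846722]), 'moment': array([-0.02108658,  0.06828665,  0.033071  ]), 'grip_width': 91.7746882136635}
```

View pics/scene0.png

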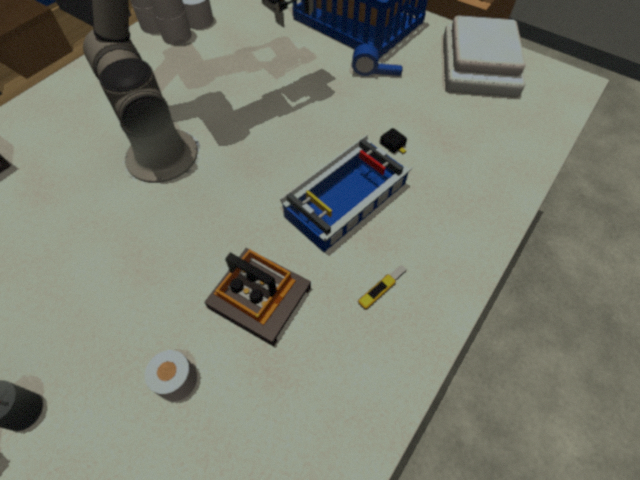

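View pics/top0.png

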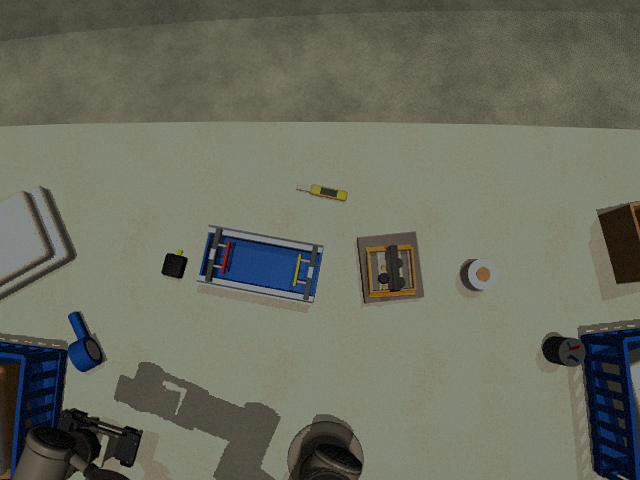

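View pics/wrist0.png

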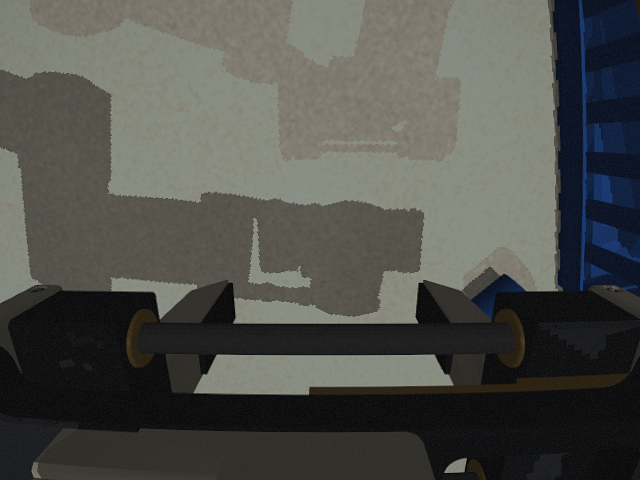

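The scene view shows the bin at about (345,195), red stop far, yellow near; the sieve on its riser is at (258,285). In the top view the bin is at (262,263), the sieve at (392,268), the roll at (480,274), the knife at (325,191) and the tape at (174,264). The wrist view shows only bench.

```bash
python3 - <<'E'
import cv2
im=cv2.imread("pics/top0.png"); cv2.imwrite("pics/topz.png",cv2.resize(im[215:320,190:440],None,fx=3.2,fy=3.2,interpolation=cv2.INTER_CUBIC))
im=cv2.imread("pics/scene0.png"); cv2.imwrite("pics/scz.png",cv2.resize(im[130:350,195:425],None,fx=2.7,fy=2.7,interpolation=cv2.INTER_CUBIC))
E
```

```text
(no output)
```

View pics/topz.png

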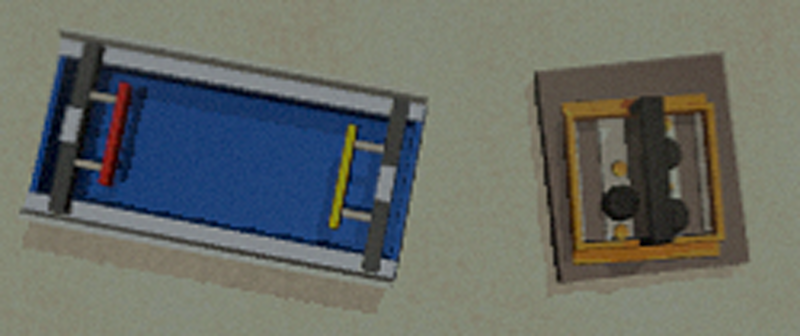

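View pics/scz.png

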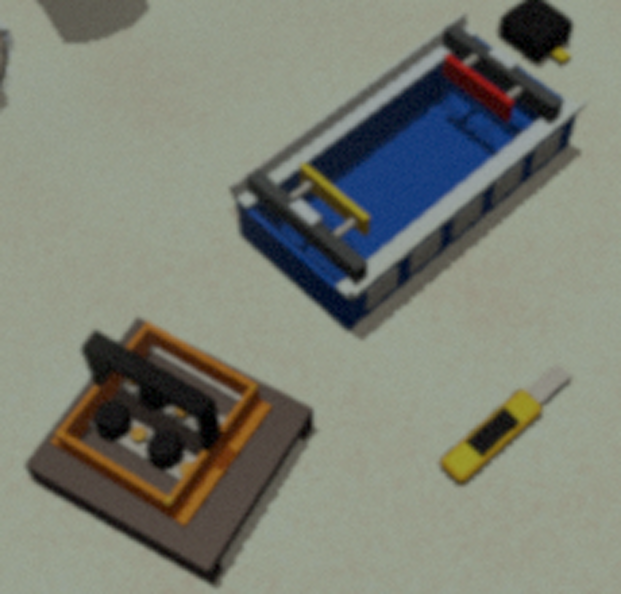

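```bash
cat > h.py <<'E'
import numpy as np,cv2
from plant import get_obs,capture,get_calibration
from scipy.spatial.transform import Rotation as R
def K(c):
    f=240/np.tan(np.radians(c["vfov"])/2); return np.array([[f,0,c["cx"]],[0,f,c["cy"]],[0,0,1.]])
def ray(c,px):
    p=cv2.undistortPoints(np.array(px,float).reshape(-1,1,2),K(c),np.array(c["dist"])).reshape(-1,2)
    T=np.array(c["cam_to_world"]); d=np.c_[p[:,0],-p[:,1],-np.ones(len(p))]@T[:3,:3].T
    return T[:3,3],d
def onz(c,px,z):
    o,d=ray(c,px); s=(z-o[2])/d[:,2]; return (o+d*s[:,None])
def snap(n,name,crop=None,f=1):
    o=get_obs(); c=get_calibration(n); im=capture(n)[:,:,::-1].copy()
    np.save(f"pics/{name}.npy",im); 
    import pickle; pickle.dump((o,c),open(f"pics/{name}.pkl","wb"))
    v=im if crop is None else im[crop[1]:crop[3],crop[0]:crop[2]]
    cv2.imwrite(f"pics/{name}.png",cv2.resize(v,None,fx=f,fy=f,interpolation=cv2.INTER_CUBIC) if f!=1 else v)
    return o,c,im
def load(name):
    import pickle; o,c=pickle.load(open(f"pics/{name}.pkl","rb")); return o,c,np.load(f"pics/{name}.npy")
def tomoves(o,P,yaw):  # normalized shift+turn from obs o to world P, tool down with yaw
    Rt=R.from_euler('xyz',o["tcp_rot"]); Rg=R.from_euler('xyz',[np.pi,0,yaw])
    s=Rt.inv().apply(np.array(P)-o["tool_pos"])/400; t=np.degrees((Rt.inv()*Rg).as_rotvec())/30
    return s,t
E
python3 - <<'E'
from h import *
c=get_calibration("top")
Z=lambda x,y:(190+x/3.2,215+y/3.2)
# stand rail outer corners at z~77 (lips): zoom px
print("lips",onz(c,[Z(60,33),Z(427,98),Z(392,280),Z(22,212)],77).round(0))
print("bar",onz(c,[Z(648,98),Z(655,243)],144).round(0))
print("riser",onz(c,[Z(535,72),Z(720,55),Z(748,260),Z(558,280)],40).round(0))
print("red/yel paddle ends",onz(c,[Z(123,88),Z(105,182),Z(352,127),Z(335,225)],99).round(0))
E
```

```text
lips [[654. 329.  77.]
 [598.   5.  77.]
 [440.  35.  77.]
 [496. 356.  77.]]
bar [[ 589. -178.  144.]
 [ 469. -182.  144.]]
riser [[ 627.  -92.   40.]
 [ 643. -261.   40.]
 [ 458. -281.   40.]
 [ 441. -111.   40.]]
red/yel paddle ends [[602. 267.  99.]
 [521. 280.  99.]
 [569.  69.  99.]
 [486.  83.  99.]]
```

```bash
python3 - <<'E'
from h import *
o=get_obs(); print(o["time"],o["tool_pos"],*tomoves(o,[600,185,360],2.97))
E
```

```text
0.15 [131.183226   508.05827383 243.21296331] [-1.33674366 -0.48916191 -0.2916435 ] [-0.00213696 -0.0004111  -0.15508858]
```

>>> {"name": "carry_out", "arguments": {
  "moves": [-0.9,-0.33,-0.29,0,0,-0.155,1,-0.9,-0.33,-0.29,0,0,-0.155,1,-0.9,-0.33,-0.29,0,0,-0.155,1,-0.9,-0.33,-0.29,0,0,-0.155,1,-0.9,-0.33,-0.29,0,0,-0.155,1,-0.9,-0.33,-0.29,0,0,-0.155,1,-0.9,-0.33,-0.29,0,0,-0.155,1,-0.9,-0.33,-0.29,0,0,-0.155,1]
}}

```text
time: 0.95
tool_pos: [447.6, 289.1, 359.7]
tcp_rot: [-3.14, -0.0, 2.97]
contact_force: [0.3, 0.4, -0.1]
grip_width: 92.0
```

```bash
python3 - <<'E'
from h import *
o=get_obs(); print(o["time"],o["tool_pos"],o["tcp_rot"],*tomoves(o,[600,185,360],2.97))
E
```

```text
0.95 [447.6319248  289.13627867 359.65095953] [-3.14049553e+00 -4.99630823e-04  2.96984376e+00] [-0.41980909 -0.19141002 -0.00087235] [-0.00209528 -0.00095439 -0.00029787]
```

>>> {"name": "carry_out", "arguments": {
  "moves": [-0.42,-0.19,0,0,0,0,1,-0.42,-0.19,0,0,0,0,1,-0.42,-0.19,0,0,0,0,1,-0.42,-0.19,0,0,0,0,1,-0.42,-0.19,0,0,0,0,1,-0.42,-0.19,0,0,0,0,1,-0.42,-0.19,0,0,0,0,1,-0.42,-0.19,0,0,0,0,1]
}}

```text
time: 1.75
tool_pos: [599.2, 186.7, 360.2]
tcp_rot: [-3.141, -0.0, 2.972]
contact_force: [0.1, -0.1, 0.2]
grip_width: 91.7
```

```bash
python3 - <<'E'
from h import *
o,c,im=snap("wrist","w1"); print(o["tool_pos"],o["tcp_rot"],*tomoves(o,[595,-185,320],3.19))
E
```

```text
[599.18957572 186.65338202 360.2369445 ] [-3.14079145e+00 -1.39964099e-04  2.97156412e+00] [-0.14691029 -0.91742672  0.10130688] [-0.00149491 -0.00043337 -0.41718168]
```

View pics/w1.png

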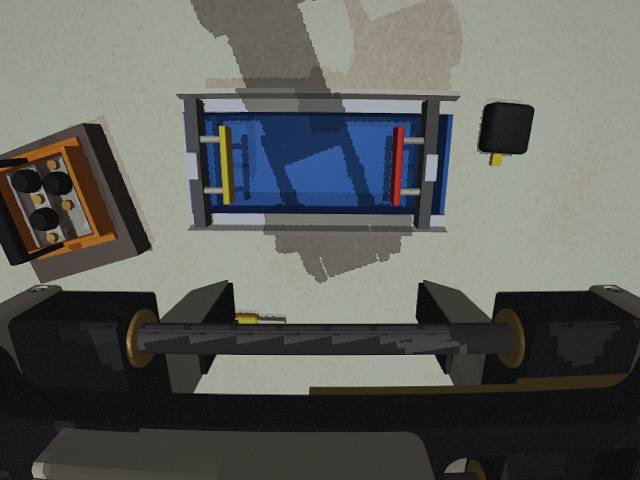

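The picture shows the whole stand: yellow paddle at x≈225, red at x≈398, lips at rows 95 and 229. The sieve at the left has 4 spacers and 3 feet; the tape is at (506,128).

```bash
python3 - <<'E'
from h import *
o,c,im=load("w1")
cv2.imwrite("pics/w1z.png",cv2.resize(im[80:245,150:470],None,fx=2.5,fy=2.5,interpolation=cv2.INTER_CUBIC))
E
```

```text
(no output)
```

View pics/w1z.png

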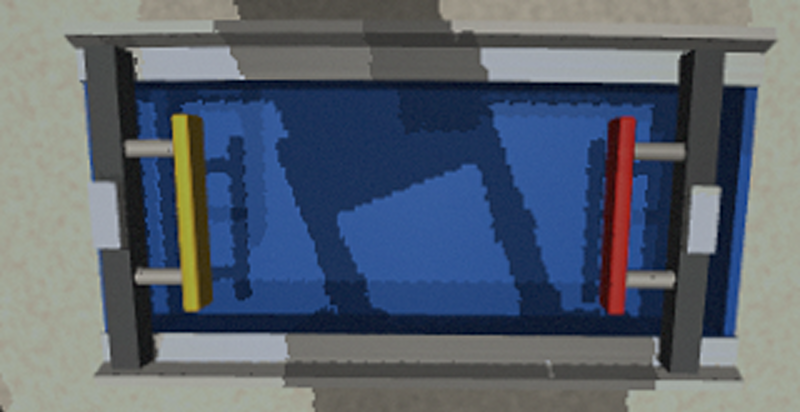

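>>> {"name": "carry_out", "arguments": {
  "moves": [-0.15,-0.92,0.1,0,0,-0.42,1,-0.15,-0.92,0.1,0,0,-0.42,1,-0.15,-0.92,0.1,0,0,-0.42,1,-0.15,-0.92,0.1,0,0,-0.42,1,-0.15,-0.92,0.1,0,0,-0.42,1,-0.15,-0.92,0.1,0,0,-0.42,1,-0.15,-0.92,0.1,0,0,-0.42,1,-0.15,-0.92,0.1,0,0,-0.42,1]
}}

```text
time: 2.6
tool_pos: [595.3, -189.2, 320.4]
tcp_rot: [-3.14, -0.0, -3.093]
contact_force: [-0.2, 1.0, 0.7]
grip_width: 92.2
```

```bash
python3 - <<'E'
from h import *
o,c,im=load("w1")
Z=lambda p:(150+p[0]/2.5,80+p[1]/2.5)
P=onz(c,[Z(p) for p in [(66,36),(776,30),(742,380),(95,376)]],77)
print(P.round(1)); ctr=P.mean(0); print("ctr",ctr)
for a,b in [(0,1),(1,2),(2,3),(3,0)]:
    v=P[b]-P[a]; print(np.hypot(*v[:2]).round(1),np.degrees(np.arctan2(v[1],v[0])).round(2))
yd=(P[1]-P[0]+P[2]-P[3]); yaw=np.arctan2(-yd[0],yd[1]); print("yaw",np.degrees(yaw))
ex=np.array([np.cos(yaw),np.sin(yaw)]);ey=np.array([-np.sin(yaw),np.cos(yaw)])
# paddles tops z=99: inner top edges
for n,q in dict(yel=[(189,114),(201,311)],red=[(619,118),(609,312)]).items():
    W=onz(c,[Z(p) for p in q],99); print(n,[( ((w-ctr)[:2]@ex).round(1),((w-ctr)[:2]@ey).round(1)) for w in W])
# rail inner edges z=65
W=onz(c,[Z(p) for p in [(300,81),(600,81),(300,336),(600,336)]],65); print("rails",[( ((w-ctr)[:2]@ex).round(1),((w-ctr)[:2]@ey).round(1)) for w in W])
o,c,im=snap("wrist","w2"); print(o["time"],o["tool_pos"],o["tcp_rot"])
E
```

```text
[[440.6  38.7  77. ]
 [494.2 362.5  77. ]
 [658.3 332.9  77. ]
 [600.2   8.7  77. ]]
ctr [548.32408409 185.70601017  77.        ]
328.2 80.6
166.8 -10.23
329.4 -100.16
162.4 169.35
yaw -9.78298847448238
yel [(np.float64(-44.4), np.float64(-101.6)), (np.float64(44.3), np.float64(-102.4))]
red [(np.float64(-42.3), np.float64(89.5)), (np.float64(44.9), np.float64(89.3))]
rails [(np.float64(-60.6), np.float64(-56.7)), (np.float64(-60.7), np.float64(86.4)), (np.float64(63.3), np.float64(-61.7)), (np.float64(63.3), np.float64(92.2))]
2.6 [ 595.30950593 -189.20308119  320.38253092] [-3.13996233e+00 -4.67515117e-04 -3.09349895e+00]
```

View pics/w2.png

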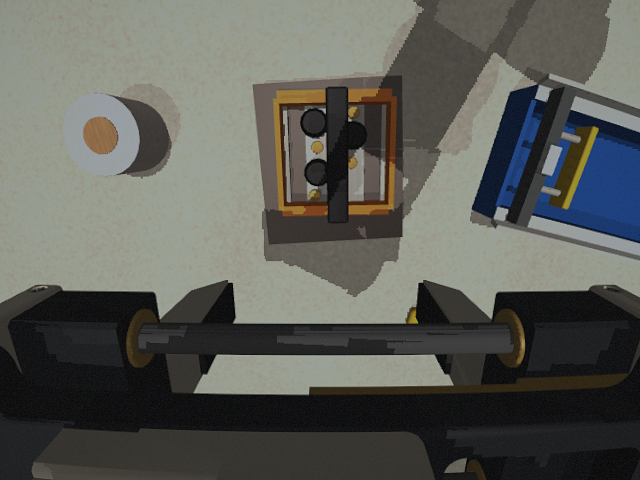

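The wrist view shows the sieve centred at (338,152), handle bar from (337,88) to (338,222), four spacers and three feet all inside it, and the roll at (100,133), well clear.

```bash
python3 - <<'E'
from h import *
o,c,im=load("w2")
cv2.imwrite("pics/w2z.png",cv2.resize(im[65:250,240:420],None,fx=3.2,fy=3.2,interpolation=cv2.INTER_CUBIC))
hsv=cv2.cvtColor(im,cv2.COLOR_BGR2HSV)
m=((hsv[...,2]<75)&(hsv[...,1]<70)).astype(np.uint8); m[:, :322]=0; m[:,354:]=0; m[:80]=0; m[228:]=0
for r in range(86,224,8):
    xs=np.where(m[r,322:354])[0]+322; print(r,xs.min() if len(xs) else None,xs.max() if len(xs) else None,end='; ')
o,c,im=load("w1")
cv2.imwrite("pics/w1r.png",cv2.resize(im[110:225,210:250],None,fx=5,fy=5)); cv2.imwrite("pics/w1s.png",cv2.resize(im[110:225,380:420],None,fx=5,fy=5))
E
python3 -c "
import cv2;import numpy as np
cv2.imwrite('pics/p.png',np.hstack([cv2.imread('pics/w1r.png'),cv2.imread('pics/w1s.png')]))"
```

```text
86 339 344; 94 327 346; 102 326 346; 110 326 346; 118 322 350; 126 322 353; 134 322 353; 142 326 353; 150 327 352; 158 329 347; 166 322 346; 174 322 347; 182 322 346; 190 327 346; 198 322 347; 206 328 346; 214 328 346; 222 322 353;
```

View pics/w2z.png

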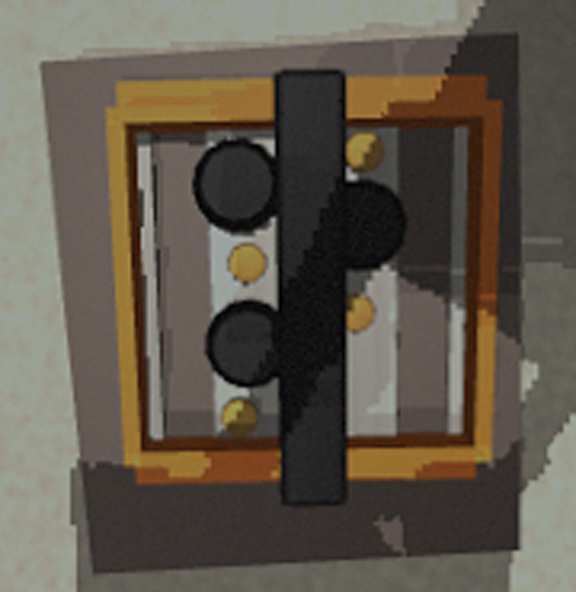

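View pics/p.png

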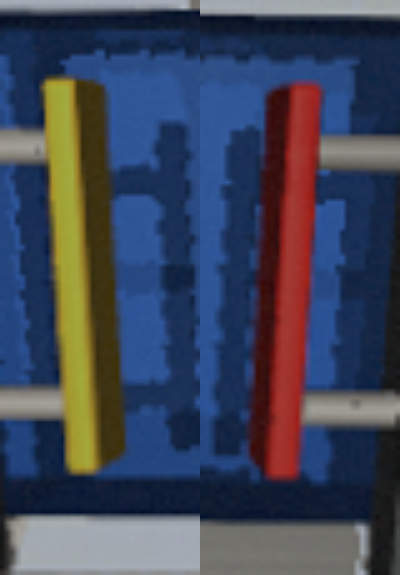

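```bash
python3 - <<'E'
from h import *
o,c,im=load("w2")
Z=lambda p:(240+p[0]/3.2,65+p[1]/3.2)
B=onz(c,[Z(p) for p in [(276,72),(345,72),(346,502),(282,504)]],144); print(B.round(1))
g=B.mean(0); v=(B[0]+B[1]-B[2]-B[3]); print("grip",g.round(1),"yaw",np.degrees(np.arctan2(v[1],v[0])), "len/wid",np.hypot(*v[:2])/2,np.linalg.norm(B[0]-B[1]),np.linalg.norm(B[2]-B[3]))
# box top rim z=75 outer corners
W=onz(c,[Z(p) for p in [(108,80),(500,75),(490,482),(128,482)]],75); print(W.round(1),W.mean(0))
S=onz(c,[Z(p) for p in [(364,152),(247,262),(240,415),(358,314)]],53); print("spacers",S.round(1))
F=onz(c,[Z(p) for p in [(236,186),(250,343),(364,225)]],67); print("feet",F.round(1))
o1,c1,im=load("w1")
ctr=np.array([549,185.5]); yaw=np.radians(-9.8); ex=np.array([np.cos(yaw),np.sin(yaw)]);ey=np.array([-np.sin(yaw),np.cos(yaw)])
for w in onz(c1,[(225,126),(230,204),(398.6,126.6),(393.4,204.5)],99): print(((w[:2]-ctr)@ex).round(1),((w[:2]-ctr)@ey).round(1))
E
```

```text
[[ 474.4 -194.9  144. ]
 [ 473.5 -176.6  144. ]
 [ 590.6 -168.9  144. ]
 [ 592.1 -187.5  144. ]]
grip [ 532.7 -182.   144. ] yaw -176.318749370147 len/wid 117.63311374093298 18.36668588240648 18.71862680791141
[[ 469.1 -249.7   75. ]
 [ 461.4 -122.5   75. ]
 [ 596.1 -112.9   75. ]
 [ 602.3 -241.2   75. ]] [ 532.22737872 -181.59082318   75.        ]
spacers [[ 485.8 -163.5   53. ]
 [ 525.1 -202.7   53. ]
 [ 579.8 -203.    53. ]
 [ 541.3 -162.    53. ]]
feet [[ 500.1 -207.1   67. ]
 [ 552.4 -200.2   67. ]
 [ 510.7 -163.    67. ]]
-44.6 -102.3
43.2 -102.7
-43.7 90.6
43.8 89.2
```

```bash
python3 - <<'E'
from h import *
o=get_obs(); print(*tomoves(o,[532.5,-182,190],np.radians(183.7)),*tomoves(o,[532.5,-182,135],np.radians(183.7)))
E
```

```text
[0.1545853  0.0329226  0.32432264] [-0.00549442 -0.00282666 -0.03603374] [0.15438554 0.03332006 0.46182192] [-0.00549442 -0.00282666 -0.03603374]
```

>>> {"name": "carry_out", "arguments": {
  "moves": [0.154,0.033,0.08,-0.005,-0.003,-0.036,1,0.154,0.033,0.2,-0.005,-0.003,-0.036,1,0.154,0.033,0.32,-0.005,-0.003,-0.036,1,0.154,0.033,0.324,-0.005,-0.003,-0.036,1,0.154,0.033,0.324,-0.005,-0.003,-0.036,1,0.154,0.033,0.324,-0.005,-0.003,-0.036,1,0.154,0.033,0.324,-0.005,-0.003,-0.036,1,0.154,0.033,0.324,-0.005,-0.003,-0.036,1]
}}

```text
time: 3.45
tool_pos: [533.9, -182.2, 192.0]
tcp_rot: [-3.14, 0.003, -3.077]
contact_force: [0.7, 0.8, -0.3]
grip_width: 91.6
```

```bash
python3 - <<'E'
from h import *
o,c,im=snap("wrist","w3"); print(o["tool_pos"],o["tcp_rot"],*tomoves(o,[532.5,-182,135],np.radians(183.7)))
E
```

```text
[ 533.86539397 -182.24115111  191.98328621] [-3.13959228  0.00318898 -3.07667134] [0.00382146 0.00110801 0.14244482] [-0.00381939  0.00609115  0.00065116]
```

View pics/w3.png

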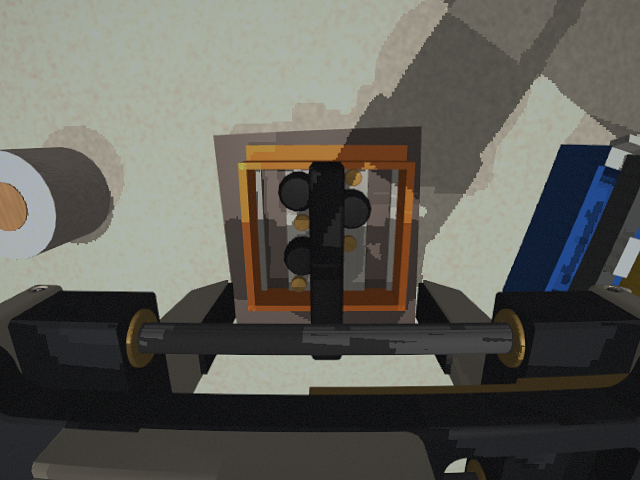

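The handle (x≈326) sits midway between the open fingers (220 and 430), so the alignment is good. Descend, then close.

>>> {"name": "carry_out", "arguments": {
  "moves": [0.004,0.001,0.04,-0.004,0.006,0,1,0.004,0.001,0.08,-0.004,0.006,0,1,0.004,0.001,0.11,-0.004,0.006,0,1,0.004,0.001,0.13,-0.004,0.006,0,1,0.004,0.001,0.142,-0.004,0.006,0,1,0.004,0.001,0.142,-0.004,0.006,0,1,0.004,0.001,0.142,-0.004,0.006,0,1,0.004,0.001,0.142,-0.004,0.006,0,1]
}}

```text
time: 4.3
tool_pos: [532.4, -182.1, 135.4]
tcp_rot: [-3.142, 0.0, -3.077]
contact_force: [0.6, 0.4, 0.4]
grip_width: 91.9
```

>>> {"name": "carry_out", "arguments": {
  "moves": [0,0,0,0,0,0,0.6,0,0,0,0,0,0,0.45,0,0,0,0,0,0,0.32,0,0,0,0,0,0,0.27,0,0,0,0,0,0,0.24,0,0,0,0,0,0,0.2,0,0,0,0,0,0,0.1,0,0,0,0,0,0,0]
}}

```text
time: 5.1
tool_pos: [532.4, -182.1, 135.3]
tcp_rot: [-3.142, 0.0, -3.077]
contact_force: [-0.3, 0.6, 0.2]
grip_width: 32.5
```

>>> {"name": "carry_out", "arguments": {
  "moves": [0,0,0,0,0,0,0,0,0,0,0,0,0,0,0,0,0,0,0,0,0,0,0,0,0,0,0,0,0,0,0,0,0,0,0,0,0,0,0,0,0,0,0,0,0,0,0,0,0,0,0,0,0,0,0,0]
}}

```text
time: 5.9
tool_pos: [532.4, -182.0, 135.3]
tcp_rot: [3.141, 0.0, -3.077]
contact_force: [1.0, 2.0, -0.0]
grip_width: 19.5
```

```bash
python3 - <<'E'
from h import *
o,c,im=snap("wrist","w4"); print(o)
E
```

```text
{'time': 5.9, 'joint_positions': array([-4.65710613e-01,  5.15562962e-01,  1.56860866e+00,  3.34264721e-04,
        1.05746465e+00, -2.10149083e+00]), 'dq': array([ 1.78819029e-05, -6.02537222e-05,  1.13709175e-05, -1.63191597e-03,
        2.46639798e-04,  2.15076801e-03]), 'tau': array([-1.22134913e+00, -4.93952537e+01, -2.22228152e+01, -5.80371693e-01,
       -2.31247013e-01,  1.29892756e-02]), 'tool_pos': array([ 532.37268734, -181.95632443,  135.28575392]), 'tcp_rot': array([ 3.14131944e+00,  1.09735711e-04, -3.07677294e+00]), 'contact_force': array([ 0.96462604,  1.97707491, -0.03976589]), 'moment': array([ 0.38000379, -0.0578517 ,  0.04972361]), 'grip_width': 19.4643049521459}
```

View pics/w4.png

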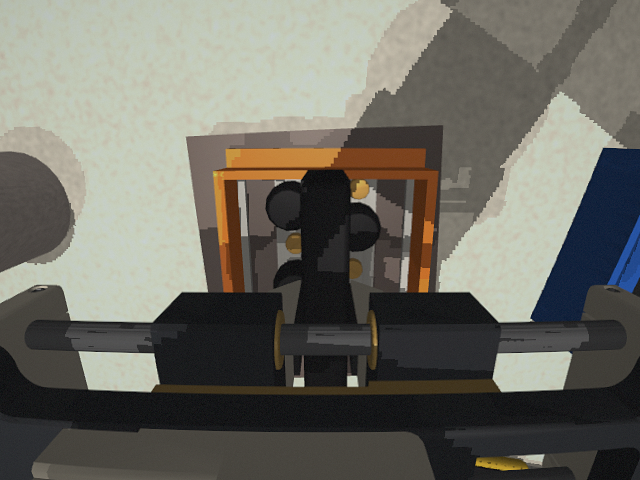

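>>> {"name": "carry_out", "arguments": {
  "moves": [0,0,-0.01,0,0,0,0,0,0,-0.03,0,0,0,0,0,0,-0.06,0,0,0,0,0,0,-0.1,0,0,0,0,0,0,-0.14,0,0,0,0,0,0,-0.17,0,0,0,0,0,0,-0.19,0,0,0,0,0,0,-0.2,0,0,0,0]
}}

```text
time: 6.75
tool_pos: [532.6, -182.1, 216.3]
tcp_rot: [-3.141, 0.001, -3.077]
contact_force: [0.2, 0.4, -4.4]
grip_width: 19.7
```

```bash
python3 - <<'E'
from h import *
o,c,im=snap("wrist","w5"); print(o["tool_pos"],o["tcp_rot"],o["contact_force"],o["moment"],o["grip_width"],*tomoves(o,[548,179.6,245],np.radians(170.2)))
E
```

```text
[ 532.55065518 -182.13129343  216.32863567] [-3.14112853e+00  1.19084930e-03 -3.07674797e+00] [ 0.18823894  0.39413377 -4.39806355] [-0.01255029  0.03696374  0.11255435] 19.668861833168588 [-0.09722727  0.89989155 -0.07198035] [-0.00061406  0.00236835  0.4505103 ]
```

View pics/w5.png

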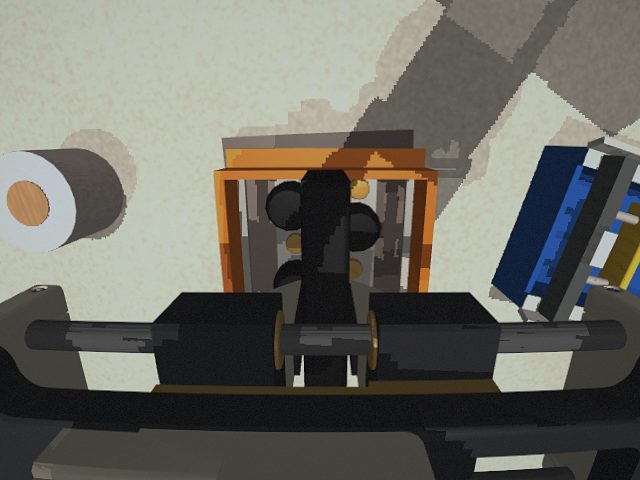

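The sieve hangs level in the gripper, and the feet at (287,205) and (362,228) and the spacers are as before. The reading is 4.4 N, which fits about 0.45 kg.

>>> {"name": "carry_out", "arguments": {
  "moves": [-0.001,0.01,-0.004,0,0,0.005,0,-0.003,0.03,-0.01,0,0,0.015,0,-0.006,0.06,-0.02,0,0,0.03,0,-0.01,0.1,-0.035,0,0,0.05,0,-0.014,0.14,-0.05,0,0,0.07,0,-0.017,0.17,-0.06,0,0,0.085,0,-0.019,0.19,-0.067,0,0,0.095,0,-0.02,0.2,-0.07,0,0,0.1,0]
}}

```text
time: 7.6
tool_pos: [535.4, -100.7, 244.6]
tcp_rot: [-3.141, 0.001, -3.128]
contact_force: [-0.4, -0.6, -3.9]
grip_width: 19.4
```

>>> {"name": "carry_out", "arguments": {
  "moves": [-0.001,0.01,0,0,0,0.005,0,-0.003,0.03,0,0,0,0.015,0,-0.006,0.06,0,0,0,0.03,0,-0.01,0.1,0,0,0,0.05,0,-0.014,0.14,0,0,0,0.07,0,-0.017,0.17,0,0,0,0.085,0,-0.019,0.19,0,0,0,0.095,0,-0.02,0.2,0,0,0,0.1,0]
}}

```text
time: 8.4
tool_pos: [542.3, -19.7, 244.5]
tcp_rot: [-3.141, 0.001, 3.103]
contact_force: [-0.2, 0.0, -4.0]
grip_width: 19.4
```

>>> {"name": "carry_out", "arguments": {
  "moves": [-0.001,0.01,0,0,0,0.005,0,-0.003,0.03,0,0,0,0.015,0,-0.006,0.06,0,0,0,0.03,0,-0.01,0.1,0,0,0,0.05,0,-0.014,0.14,0,0,0,0.07,0,-0.017,0.17,0,0,0,0.085,0,-0.019,0.19,0,0,0,0.095,0,-0.02,0.2,0,0,0,0.1,0]
}}

```text
time: 9.2
tool_pos: [553.5, 60.6, 244.4]
tcp_rot: [-3.141, 0.001, 3.051]
contact_force: [-0.2, -0.6, -5.1]
grip_width: 19.6
```

```bash
python3 - <<'E'
from h import *
o,c,im=snap("wrist","w6"); print(o["tool_pos"],o["tcp_rot"],o["contact_force"],o["moment"],o["grip_width"],*tomoves(o,[548,179.6,245],np.radians(170.2)))
E
```

```text
[553.49044327  60.58022018 244.41897608] [-3.14132191e+00  1.21501014e-03  3.05100841e+00] [-0.24246581 -0.57838916 -5.14622718] [-0.02261423 -0.00255625 -0.00857802] 19.562893147047003 [ 0.04058448  0.29508743 -0.00158177] [-0.00042346  0.00234005  0.15366317]
```

View pics/w6.png

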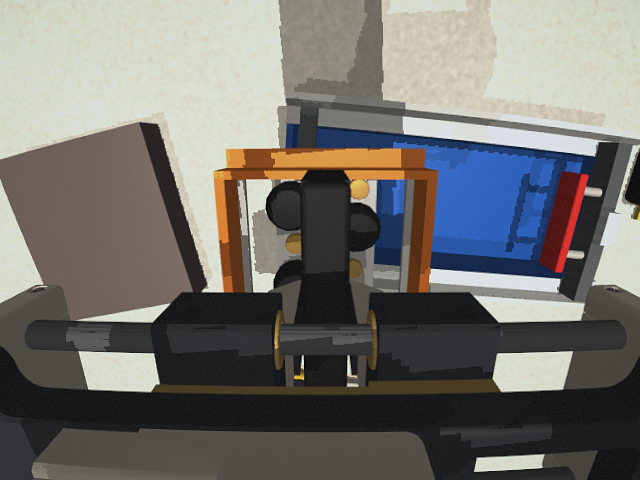

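Fittings are unmoved and the sieve is now over the yellow end of the bin, with the red stop at (566,222). Continue in two gentle steps.

>>> {"name": "carry_out", "arguments": {
  "moves": [0.001,0.007,0,0,0,0.004,0,0.003,0.022,0,0,0,0.012,0,0.006,0.045,0,0,0,0.024,0,0.01,0.075,0,0,0,0.039,0,0.014,0.105,0,0,0,0.055,0,0.017,0.127,0,0,0,0.066,0,0.019,0.142,0,0,0,0.074,0,0.02,0.15,0,0,0,0.078,0]
}}

```text
time: 10.05
tool_pos: [550.9, 122.0, 244.4]
tcp_rot: [3.142, 0.001, 3.011]
contact_force: [-0.4, -1.5, -4.0]
grip_width: 19.4
```

```bash
python3 - <<'E'
from h import *
o=get_obs(); print(*tomoves(o,[548,179.6,205],np.radians(170.2)))
E
```

```text
[0.02601358 0.14170798 0.09844506] [0.00015049 0.00229111 0.07659599]
```

>>> {"name": "carry_out", "arguments": {
  "moves": [0.001,0.007,0,0,0,0.004,0,0.004,0.021,0,0,0,0.012,0,0.008,0.042,0,0,0,0.024,0,0.013,0.07,0,0,0,0.038,0,0.018,0.1,0,0,0.002,0.054,0,0.022,0.12,0,0,0.002,0.065,0,0.025,0.135,0,0,0.002,0.073,0,0.026,0.142,0,0,0.002,0.077,0]
}}

```text
time: 10.85
tool_pos: [547.8, 180.6, 244.3]
tcp_rot: [3.142, 0.0, 2.971]
contact_force: [-0.0, 0.1, -4.4]
grip_width: 19.6
```

```bash
python3 - <<'E'
from h import *
o,c,im=snap("wrist","w7"); print(o["tool_pos"],o["tcp_rot"],o["contact_force"],o["moment"],o["grip_width"],*tomoves(o,[548,179.6,205],np.radians(170.2)))
o,c,im=snap("top","t7",(190,200,350,330),4)
o,c,im=snap("scene","s7",(260,100,440,280),4)
E
```

```text
[547.83053778 180.55920313 244.33697166] [3.14150920e+00 9.02763044e-05 2.97102432e+00] [-0.02496248  0.11083649 -4.44334935] [-0.03255172  0.0184399  -0.02488655] 19.643827165211896 [-0.00081567 -0.0022995   0.09834231] [0.00015942 0.00017238 0.00090515]
```

View pics/w7.png

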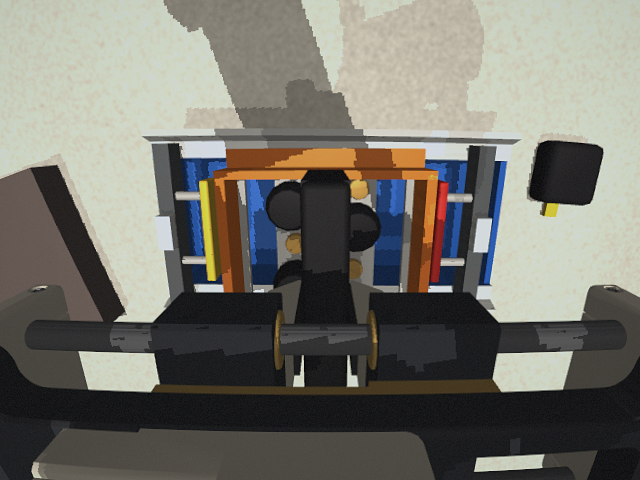

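View pics/t7.png

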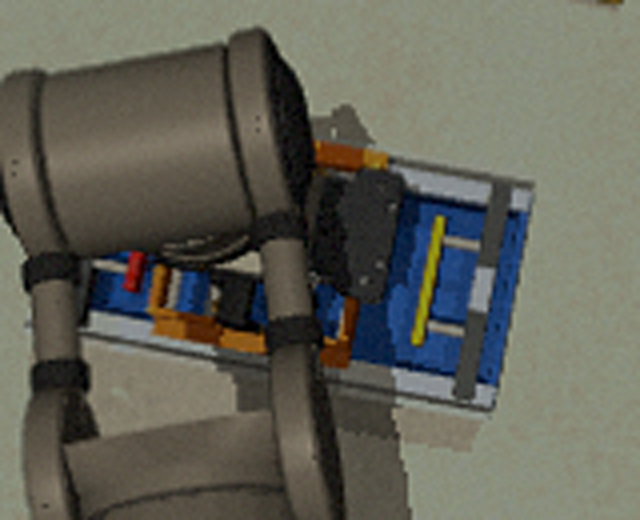

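View pics/s7.png

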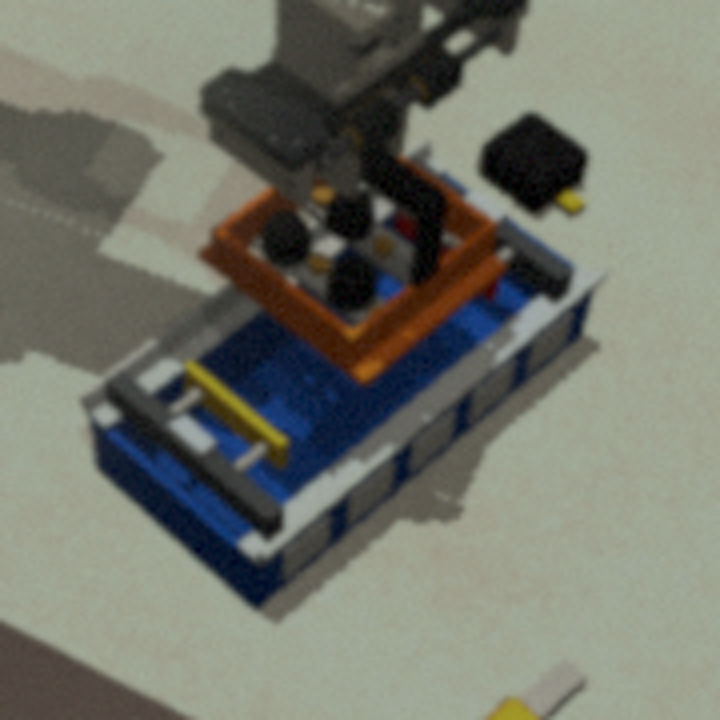

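```bash
python3 - <<'E'
from h import *
o,c,im=load("w7")
cv2.imwrite("pics/w7z.png",cv2.resize(im[120:190,140:520],None,fx=2.1,fy=5,interpolation=cv2.INTER_CUBIC))
ctr=np.array([549,185.5]); yaw=np.radians(-9.8); ex=np.array([np.cos(yaw),np.sin(yaw)]);ey=np.array([-np.sin(yaw),np.cos(yaw)])
def loc(px,z): return [(((w[:2]-ctr)@ex).round(1),((w[:2]-ctr)@ey).round(1)) for w in onz(c,px,z)]
print("runner edge @bottom/8mm",loc([(227,149),(424,149)],149),loc([(227,149),(424,149)],157))
print("lip outer",loc([(143,137),(520,137)],77), "tcp",((o["tool_pos"][:2]-ctr)@ex),((o["tool_pos"][:2]-ctr)@ey))
print("paddles", loc([(214,181),(218,280),(442,181),(433,280)],99))
E
```

```text
runner edge @bottom/8mm [(np.float64(-71.6), np.float64(-70.4)), (np.float64(-71.5), np.float64(59.9))] [(np.float64(-71.7), np.float64(-68.2)), (np.float64(-71.6), np.float64(57.7))]
lip outer [(np.float64(-81.9), np.float64(-163.6)), (np.float64(-82.0), np.float64(164.4))] tcp -0.31142674450855257 -5.067753840137031
paddles [(np.float64(-45.4), np.float64(-96.9)), (np.float64(42.0), np.float64(-101.1)), (np.float64(-45.4), np.float64(90.7)), (np.float64(42.2), np.float64(90.7))]
```

View pics/w7z.png

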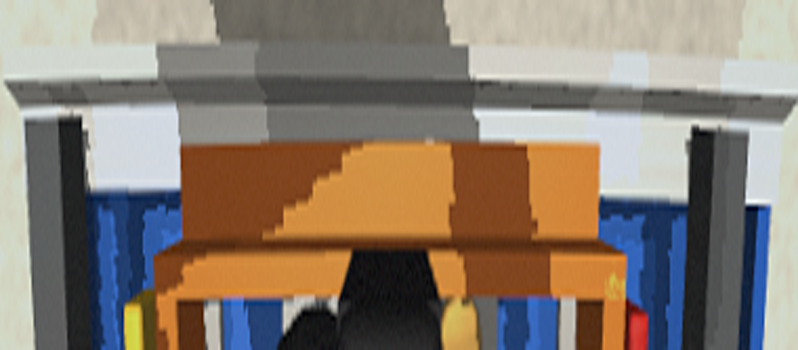

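The sieve's runner edge is at stand x = −71.6 mm, where −72 is centred, and it is parallel to the lips. The paddles are at y ≈ −101 and +90. Lowering.

>>> {"name": "carry_out", "arguments": {
  "moves": [0,0,0.009,0,0,0,0,0,0,0.028,0,0,0,0,0,0,0.055,0,0,0,0,0,0,0.09,0,0,0,0,0,0,0.125,0,0,0,0,0,0,0.152,0,0,0,0,0,0,0.168,0,0,0,0,0,0,0.175,0,0,0,0]
}}

```text
time: 11.8
tool_pos: [547.7, 179.6, 173.4]
tcp_rot: [-3.141, -0.001, 2.97]
contact_force: [0.3, 0.4, -4.2]
grip_width: 19.8
```

```bash
python3 - <<'E'
from h import *
o,c,im=snap("wrist","w8"); print(o["tool_pos"],o["tcp_rot"],o["contact_force"],o["moment"],o["grip_width"],*tomoves(o,[548,179.6,160.3],np.radians(170.2)))
E
```

```text
[547.69589471 179.55740787 173.40240006] [-3.14098719e+00 -1.07600099e-03  2.97046731e+00] [ 0.25546396  0.38341325 -4.18670488] [-0.00851818 -0.07033174  0.01104232] 19.84159388883061 [-0.00076627  0.00025422  0.03275505] [-0.00115626 -0.00205506 -0.00015804]
```

View pics/w8.png

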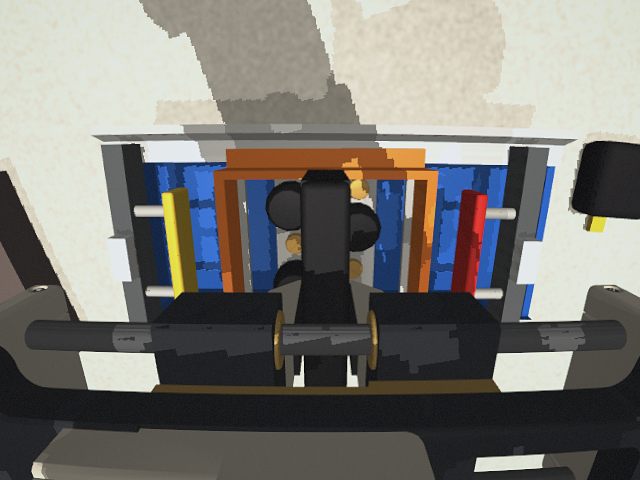

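It sits centred between the stops, clear of both paddles (175 and 468), with the fittings in place. Slow final descent.

>>> {"name": "carry_out", "arguments": {
  "moves": [0,0,0.003,0,0,0,0,0,0,0.008,0,0,0,0,0,0,0.013,0,0,0,0,0,0,0.018,0,0,0,0,0,0,0.022,0,0,0,0,0,0,0.025,0,0,0,0,0,0,0.027,0,0,0,0,0,0,0.028,0,0,0,0]
}}

```text
time: 12.65
tool_pos: [547.8, 179.6, 162.2]
tcp_rot: [-3.141, -0.001, 2.971]
contact_force: [-0.4, 0.3, -5.1]
grip_width: 20.0
```

>>> {"name": "carry_out", "arguments": {
  "moves": [0,0,0.001,0,0,0,0,0,0,0.002,0,0,0,0,0,0,0.003,0,0,0,0,0,0,0.004,0,0,0,0,0,0,0.004,0,0,0,0,0,0,0.004,0,0,0,0,0,0,0.004,0,0,0,0,0,0,0.004,0,0,0,0]
}}

```text
time: 13.45
tool_pos: [547.8, 179.6, 160.6]
tcp_rot: [-3.141, -0.001, 2.971]
contact_force: [-0.3, -0.6, -3.6]
grip_width: 19.9
```

>>> {"name": "carry_out", "arguments": {
  "moves": [0,0,0.0005,0,0,0,0,0,0,0.001,0,0,0,0,0,0,0.0015,0,0,0,0,0,0,0.002,0,0,0,0,0,0,0.002,0,0,0,0,0,0,0.002,0,0,0,0,0,0,0.002,0,0,0,0,0,0,0.002,0,0,0,0]
}}

```text
time: 14.25
tool_pos: [547.8, 179.6, 160.2]
tcp_rot: [-3.141, -0.0, 2.971]
contact_force: [-1.6, -0.4, 2.8]
grip_width: 19.8
```

```bash
python3 - <<'E'
from h import *
o=get_obs(); print(o["tool_pos"],o["contact_force"],o["moment"])
E
```

```text
[547.81663827 179.63827364 160.23149954] [-1.60814173 -0.4263812   2.82670921] [-0.10513434  0.36351532  0.02607261]
```

On the rails: the vertical reading went from −4.4 N to +2.8 N. Now feel for the red stop; tool +y is stand +y.

>>> {"name": "carry_out", "arguments": {
  "moves": [0,0.004,0,0,0,0,0,0,0.013,0,0,0,0,0,0,0.027,0,0,0,0,0,0,0.044,0,0,0,0,0,0,0.061,0,0,0,0,0,0,0.073,0,0,0,0,0,0,0.08,0,0,0,0,0,0,0.08,0,0,0,0]
}}

```text
invalid input at $.moves: expected a multiple of 7 numbers
```

```bash
python3 - <<'E'
from h import *
ctr=np.array([549,185.5]); yaw=np.radians(-9.8); ex=np.array([np.cos(yaw),np.sin(yaw)]);ey=np.array([-np.sin(yaw),np.cos(yaw)])
o,c,im=snap("wrist","w9"); print(o["tool_pos"],(o["tool_pos"][:2]-ctr)@ex,(o["tool_pos"][:2]-ctr)@ey,o["contact_force"],o["contact_force"][:2]@ex,o["contact_force"][:2]@ey,o["moment"],o["grip_width"])
E
```

```text
[547.81663827 179.63827364 160.23149954] -0.1683724887514464 -5.977610862157515 [-1.60814173 -0.4263812   2.82670921] -1.5121014334395912 -0.6938803999524796 [-0.10513434  0.36351532  0.02607261] 19.79546735725874
```

View pics/w9.png

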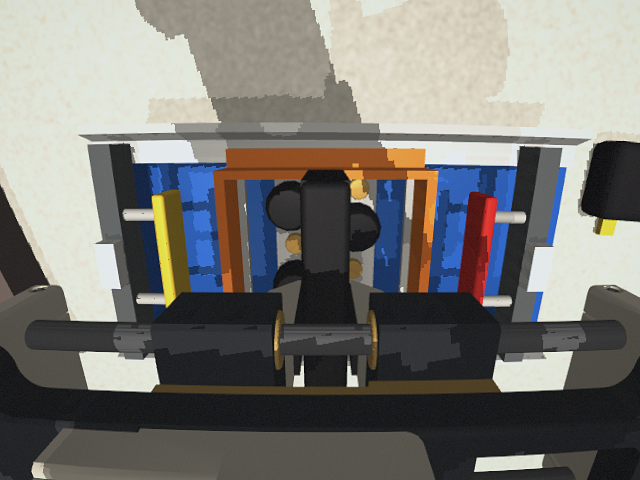

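That call had a malformed row and was refused; nothing moved. The picture shows the sieve seated and clear of both paddles. Retry.

>>> {"name": "carry_out", "arguments": {
  "moves": [0,0.004,0,0,0,0,0,0,0.013,0,0,0,0,0,0,0.027,0,0,0,0,0,0,0.044,0,0,0,0,0,0,0.061,0,0,0,0,0,0,0.073,0,0,0,0,0,0,0.08,0,0,0,0,0,0,0.08,0,0,0,0,0]
}}

```text
time: 15.1
tool_pos: [553.4, 211.9, 160.2]
tcp_rot: [3.141, -0.0, 2.971]
contact_force: [-0.4, 1.5, 0.6]
grip_width: 19.7
```

```bash
cat > st.py <<'E'
from h import *
import sys
ctr=np.array([549,185.5]); yaw=np.radians(-9.8); ex=np.array([np.cos(yaw),np.sin(yaw)]);ey=np.array([-np.sin(yaw),np.cos(yaw)])
o=get_obs()
if len(sys.argv)>1: o,c,im=snap("wrist",sys.argv[1])
f=o["contact_force"]; d=o["tool_pos"][:2]-ctr
print("t",o["time"],"loc",(d@ex).round(1),(d@ey).round(1),"z",o["tool_pos"][2].round(2),"rot",o["tcp_rot"].round(4),"F",(f[:2]@ex).round(1),(f[:2]@ey).round(1),f[2].round(1),"M",o["moment"].round(2),o["grip_width"].round(1))
E
python3 st.py w10
```

```text
Traceback (most recent call last):
  File "st.py", line 7, in <module>
    print("t",o["time"],"loc",(d@ex).round(1),(d@ey).round(1),"z",o["tool_pos"][2].round(2),"rot",o["tcp_rot"].round(4),"F",(f[:2]@ex).round(1),(f[:2]@ey).round(1),f[2].round(1),"M",o["moment"].round(2),o["grip_width"].round(1))
                                                                                                                                                                                                           ^^^^^^^^^^^^^^^^^^^^^
AttributeError: 'float' object has no attribute 'round'
```

View pics/w10.png

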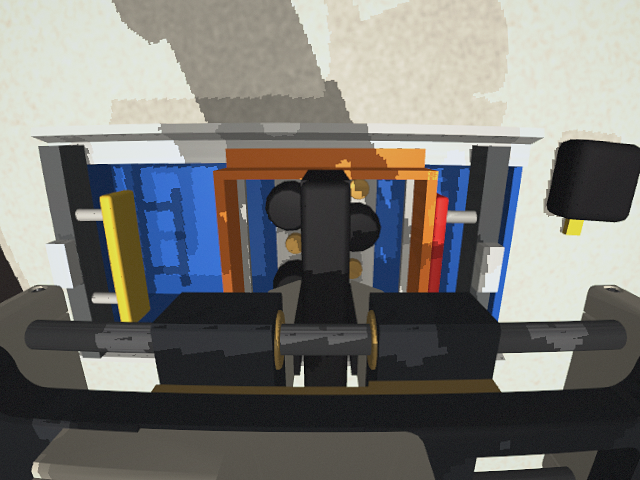

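The red paddle (x≈442) is now against or nearly against the sieve wall (438). Press a little further.

>>> {"name": "carry_out", "arguments": {
  "moves": [0,0.002,0,0,0,0,0,0,0.006,0,0,0,0,0,0,0.01,0,0,0,0,0,0,0.014,0,0,0,0,0,0,0.016,0,0,0,0,0,0,0.016,0,0,0,0,0,0,0.016,0,0,0,0,0,0,0.016,0,0,0,0,0]
}}

```text
time: 15.95
tool_pos: [554.3, 217.6, 160.2]
tcp_rot: [-3.141, -0.001, 2.97]
contact_force: [-1.2, -5.0, 1.8]
grip_width: 20.1
```

```bash
sed -i 's/,o\["grip_width"\].round(1)//' st.py; python3 st.py
```

```text
t 15.95 loc -0.3 32.5 z 160.24 rot [-3.1413e+00 -7.0000e-04  2.9704e+00] F -0.3 -5.2 1.8 M [-0.88  0.22 -0.14]
```

```bash
python3 st.py w11; python3 - <<'E'
from h import *
a=[load(n)[2][120:310,400:560] for n in("w9","w10","w11")]
cv2.imwrite("pics/cmp.png",cv2.resize(np.hstack(a),None,fx=1.6,fy=1.6*1.5,interpolation=cv2.INTER_CUBIC))
E
```

```text
t 15.95 loc -0.3 32.5 z 160.24 rot [-3.1413e+00 -7.0000e-04  2.9704e+00] F -0.3 -5.2 1.8 M [-0.88  0.22 -0.14]
```

View pics/cmp.png

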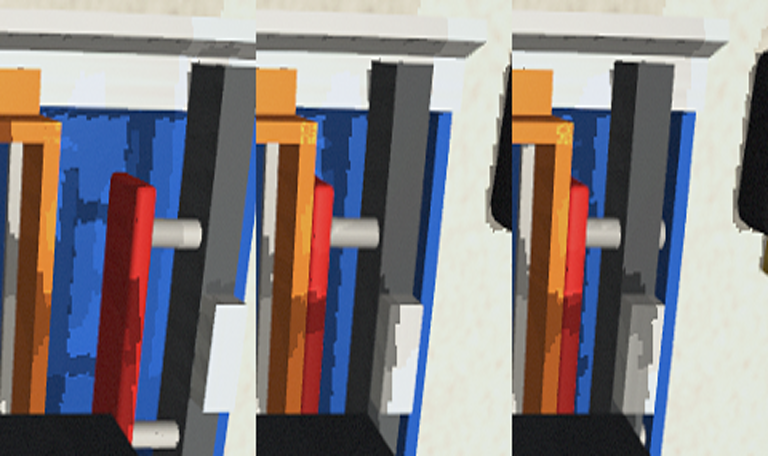

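In the third panel the red paddle's rod has shortened by about 6 mm and its end shows beyond the crossbar. Contact is near y=26.5, so push 4 mm more.

>>> {"name": "carry_out", "arguments": {
  "moves": [0,0.002,0,0,0,0,0,0,0.006,0,0,0,0,0,0,0.01,0,0,0,0,0,0,0.011,0,0,0,0,0,0,0.011,0,0,0,0,0,0,0.011,0,0,0,0,0,0,0.011,0,0,0,0,0,0,0.011,0,0,0,0,0]
}}

```text
time: 16.8
tool_pos: [554.8, 221.0, 160.4]
tcp_rot: [-3.14, -0.001, 2.97]
contact_force: [-1.5, -6.0, 2.4]
grip_width: 19.9
```

```bash
python3 st.py w12; python3 - <<'E'
from h import *
a=[load(n)[2][120:310,400:560] for n in("w10","w11","w12")]
cv2.imwrite("pics/cmp2.png",cv2.resize(np.hstack(a),None,fx=1.6,fy=1.6*1.5,interpolation=cv2.INTER_CUBIC))
E
```

```text
t 16.8 loc -0.3 35.9 z 160.38 rot [-3.1396e+00 -1.1000e-03  2.9700e+00] F -0.5 -6.1 2.4 M [-1.15  0.35 -0.15]
```

View pics/cmp2.png

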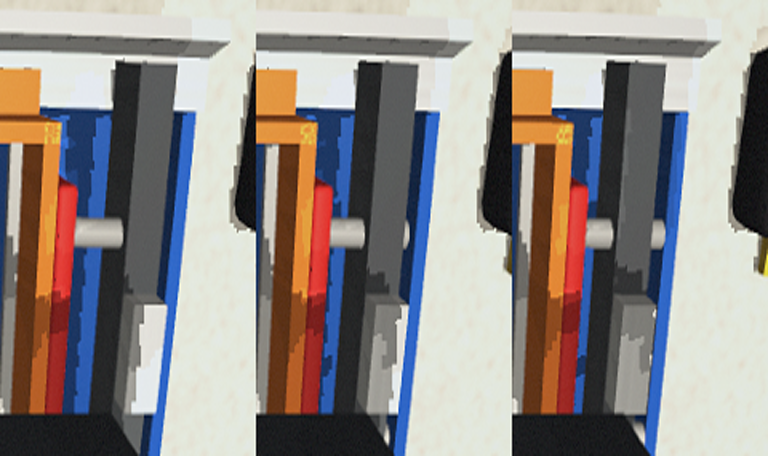

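View pics/w12.png

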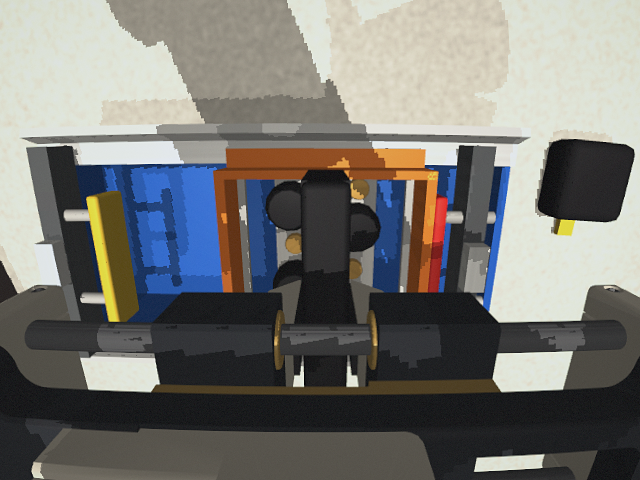

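Red is now pushed in about 9 mm: the rod has shortened by about 9 mm and the rod end is out past the crossbar. Now a brisk stroke back to just short of yellow, so the spacers slide.

>>> {"name": "carry_out", "arguments": {
  "moves": [0,-0.1,0,0,0,0,0,0,-0.165,0,0,0,0,0,0,-0.165,0,0,0,0,0,0,-0.165,0,0,0,0,0,0,-0.165,0,0,0,0,0,0,-0.165,0,0,0,0,0,0,-0.165,0,0,0,0,0,0,-0.165,0,0,0,0,0]
}}

```text
time: 17.65
tool_pos: [543.4, 156.5, 160.3]
tcp_rot: [-3.14, -0.002, 2.971]
contact_force: [-0.1, 0.3, -3.6]
grip_width: 19.7
```

```bash
python3 st.py w13
```

```text
t 17.65 loc -0.6 -29.5 z 160.26 rot [-3.1398e+00 -1.6000e-03  2.9707e+00] F -0.2 0.3 -3.6 M [ 0.03 -0.04  0.04]
```

View pics/w13.png

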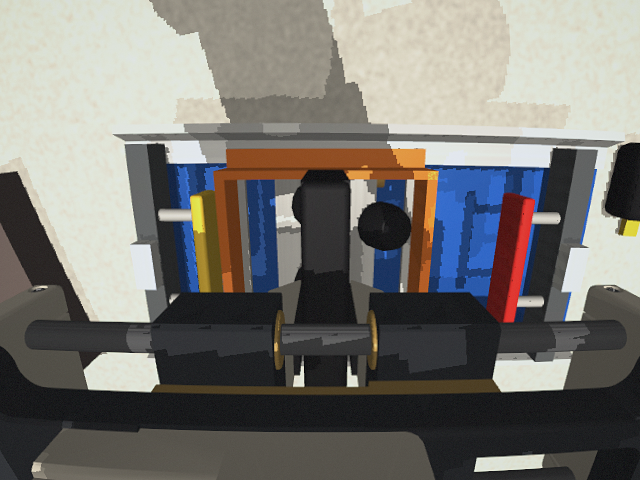

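No spacers are visible on the strips any more, and the feet have shifted (one at (384,226)). The yellow paddle (≈205) is close to the wall (222). Press gently towards yellow.

>>> {"name": "carry_out", "arguments": {
  "moves": [0,-0.003,0.001,0,0,0,0,0,-0.009,0.001,0,0,0,0,0,-0.017,0.001,0,0,0,0,0,-0.024,0.001,0,0,0,0,0,-0.029,0.001,0,0,0,0,0,-0.032,0.001,0,0,0,0,0,-0.032,0.001,0,0,0,0,0,-0.032,0.001,0,0,0,0]
}}

```text
time: 18.5
tool_pos: [541.5, 143.7, 160.2]
tcp_rot: [-3.14, -0.001, 2.97]
contact_force: [1.7, 2.0, 2.1]
grip_width: 19.6
```

```bash
python3 st.py w14; python3 - <<'E'
from h import *
a=[load(n)[2][120:310,60:250] for n in("w9","w13","w14")]
cv2.imwrite("pics/cmp3.png",cv2.resize(np.hstack(a),None,fx=1.4,fy=1.4*1.5,interpolation=cv2.INTER_CUBIC))
E
```

```text
t 18.5 loc -0.3 -42.4 z 160.2 rot [-3.1398e+00 -8.0000e-04  2.9704e+00] F 1.4 2.3 2.1 M [ 0.36 -0.16 -0.1 ]
```

View pics/cmp3.png

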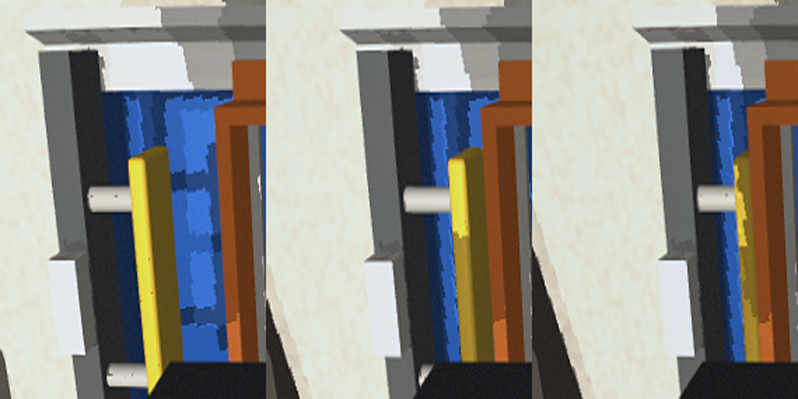

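In the third panel the yellow paddle meets the sieve wall and its rod is about 3–4 mm shorter. Push about 6 mm more.

>>> {"name": "carry_out", "arguments": {
  "moves": [0,-0.003,0,0,0,0,0,0,-0.007,0,0,0,0,0,0,-0.012,0,0,0,0,0,0,-0.015,0,0,0,0,0,0,-0.016,0,0,0,0,0,0,-0.016,0,0,0,0,0,0,-0.016,0,0,0,0,0,0,-0.016,0,0,0,0,0]
}}

```text
time: 19.35
tool_pos: [540.6, 137.9, 160.3]
tcp_rot: [-3.141, -0.0, 2.97]
contact_force: [1.9, 5.5, 2.0]
grip_width: 19.5
```

```bash
python3 st.py w15; python3 - <<'E'
from h import *
a=[load(n)[2][120:310,60:250] for n in("w13","w14","w15")]
cv2.imwrite("pics/cmp4.png",cv2.resize(np.hstack(a),None,fx=1.4,fy=1.4*1.5,interpolation=cv2.INTER_CUBIC))
E
```

```text
t 19.35 loc -0.2 -48.3 z 160.32 rot [-3.1408e+00 -4.0000e-04  2.9704e+00] F 1.0 5.8 2.0 M [ 0.98 -0.22 -0.1 ]
```

View pics/cmp4.png

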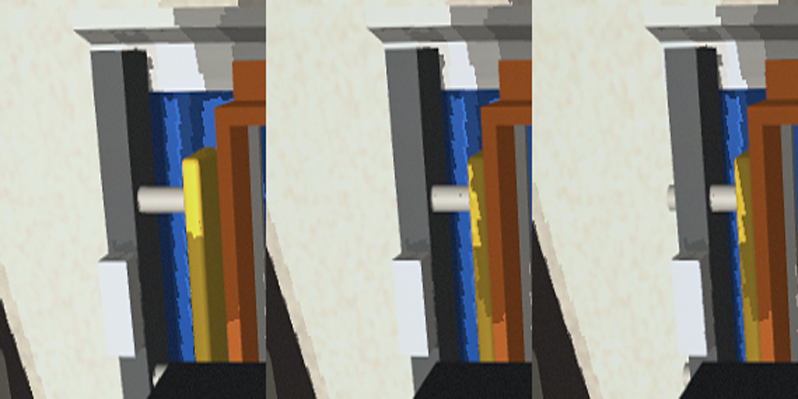

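View pics/w15.png

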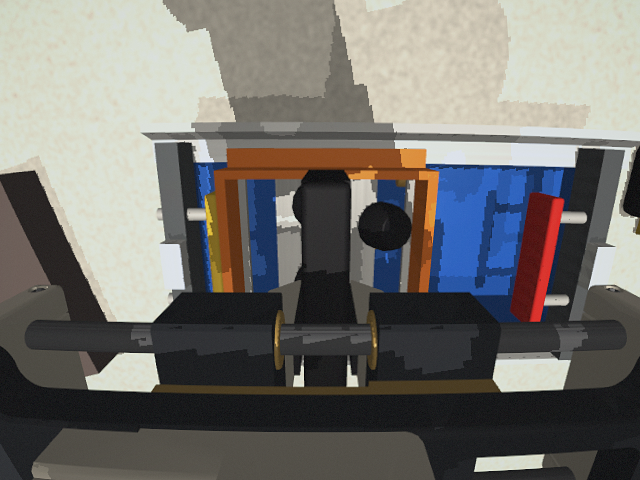

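Yellow is pushed in about 9–10 mm (5.8 N with friction, rod end out at (160,214)). Check where the spacers are from the scene camera.

```bash
python3 - <<'E'
from h import *
snap("scene","s15",(270,120,430,260),5)
E
```

```text
(no output)
```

View pics/s15.png

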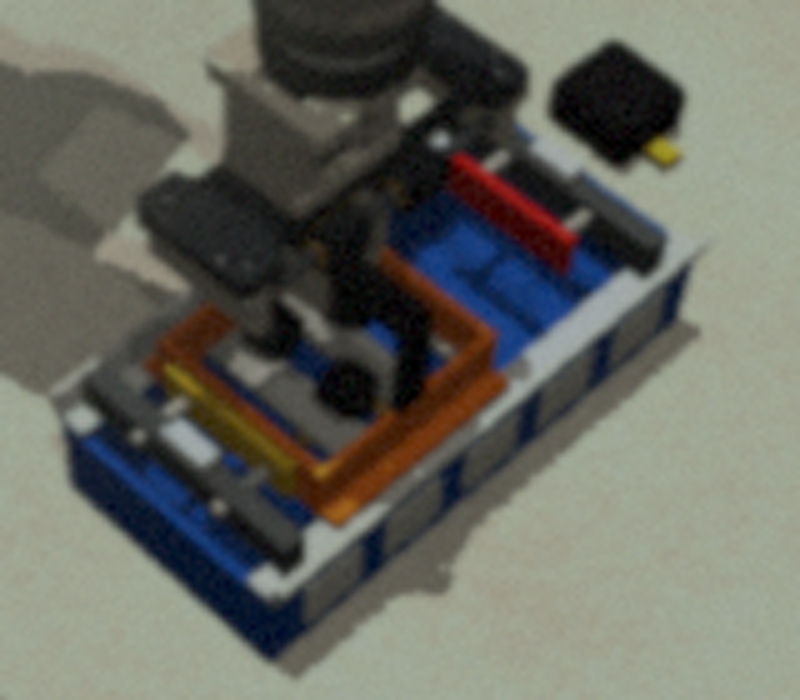

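No spacer shows on the strips, only feet. One more shake in the free run, clear of both stops, to make sure.

>>> {"name": "carry_out", "arguments": {
  "moves": [0,0.09,0,0,0,0,0,0,0.155,0,0,0,0,0,0,0.155,0,0,0,0,0,0,0.09,0,0,0,0,0,0,0.05,0,0,0,0,0,0,0.05,0,0,0,0,0,0,0.1,0,0,0,0,0,0,0.1,0,0,0,0,0]
}}

```text
time: 20.25
tool_pos: [547.6, 178.2, 160.2]
tcp_rot: [-3.142, -0.0, 2.97]
contact_force: [0.6, 0.6, 1.3]
grip_width: 19.6
```

```bash
python3 st.py w16; python3 - <<'E'
from h import *
snap("scene","s16",(270,120,430,260),5)
E
```

```text
t 20.25 loc -0.1 -7.5 z 160.23 rot [-3.1415e+00 -4.0000e-04  2.9701e+00] F 0.5 0.7 1.3 M [ 0.34 -0.03 -0.09]
```

View pics/w16.png

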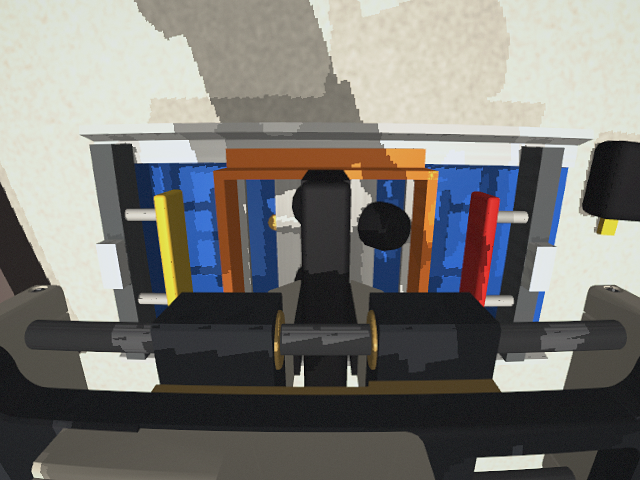

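View pics/s16.png

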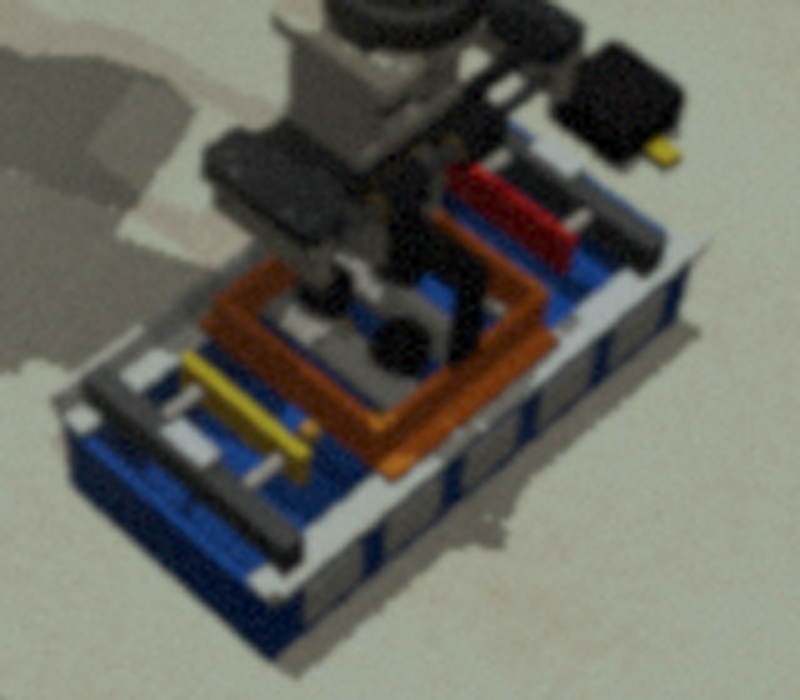

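```bash
python3 - <<'E'
from h import *
o,c,im=load("w16")
cv2.imwrite("pics/w16z.png",cv2.resize(cv2.convertScaleAbs(im[160:300,210:440],alpha=1.5),None,fx=3.4,fy=3.4,interpolation=cv2.INTER_CUBIC))
E
```

```text
(no output)
```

View pics/w16z.png

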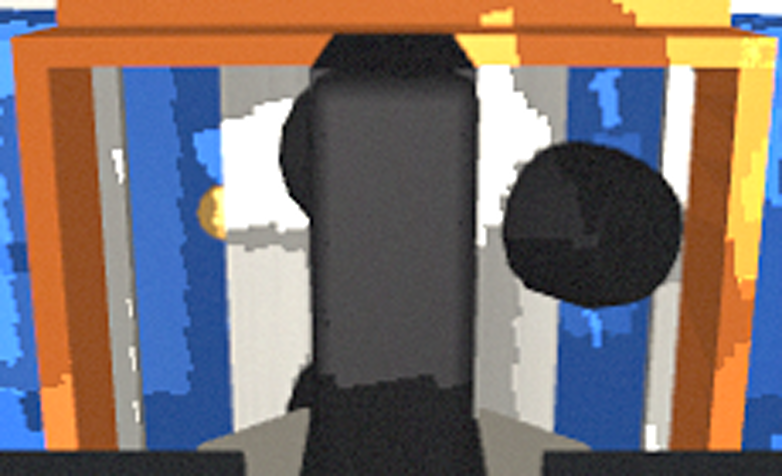

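```bash
python3 - <<'E'
from h import *
ctr=np.array([549,185.5]); yaw=np.radians(-9.8); ex=np.array([np.cos(yaw),np.sin(yaw)]);ey=np.array([-np.sin(yaw),np.cos(yaw)])
for n in ["w13","w15","w16","s15","s16"]:
    o,c,im=load(n)
    hsv=cv2.cvtColor(im,cv2.COLOR_BGR2HSV)
    m=cv2.inRange(hsv,(14,90,60),(26,255,255))
    k,l,s,ce=cv2.connectedComponentsWithStats(m)
    for i in range(1,k):
        if 4<s[i,4]<400:
            for z in (10,): 
                w=onz(c,[ce[i]],z)[0]; d=w[:2]-ctr
                if abs(d@ex)<66 and abs(d@ey)<165: print(n,ce[i].round(0),s[i,4],"loc z10",(d@ex).round(0),(d@ey).round(0))
E
```

```text
w13 [364. 166.] 19 loc z10 -57.0 2.0
w13 [359. 174.] 219 loc z10 -51.0 -2.0
w13 [380. 182.] 56 loc z10 -44.0 16.0
w15 [370. 166.] 13 loc z10 -57.0 -12.0
w15 [363. 174.] 212 loc z10 -50.0 -17.0
w15 [401. 182.] 57 loc z10 -43.0 14.0
w16 [356. 165.] 46 loc z10 -57.0 17.0
w16 [354. 174.] 147 loc z10 -50.0 16.0
w16 [272. 222.] 83 loc z10 -9.0 -53.0
s15 [316. 204.] 207 loc z10 -43.0 -76.0
s15 [335. 214.] 22 loc z10 16.0 -63.0
s15 [338. 222.] 22 loc z10 40.0 -75.0
s16 [321. 204.] 130 loc z10 -34.0 -68.0
s16 [346. 204.] 22 loc z10 14.0 -17.0
s16 [349. 212.] 22 loc z10 40.0 -31.0
```

>>> {"name": "carry_out", "arguments": {
  "moves": [0,0.065,0,0,0,0,0,0,0.01,0,0,0,0,0,0,-0.03,0,0,0,0,0,0,0.03,0,0,0,0,0,0,0.065,0,0,0,0,0,0,0.065,0,0,0,0,0,0,0.065,0,0,0,0,0,0,0.065,0,0,0,0,0]
}}

```text
time: 21.15
tool_pos: [551.8, 203.0, 160.2]
tcp_rot: [-3.141, -0.0, 2.971]
contact_force: [0.4, 2.4, 1.4]
grip_width: 19.7
```

```bash
python3 st.py w17; python3 - <<'E'
from h import *
snap("scene","s17",(270,120,430,260),5)
snap("top","t17",(190,200,350,330),4)
E
```

```text
t 21.15 loc -0.2 17.8 z 160.23 rot [-3.1413e+00 -3.0000e-04  2.9711e+00] F -0.0 2.4 1.4 M [ 0.33 -0.12 -0.01]
```

View pics/w17.png

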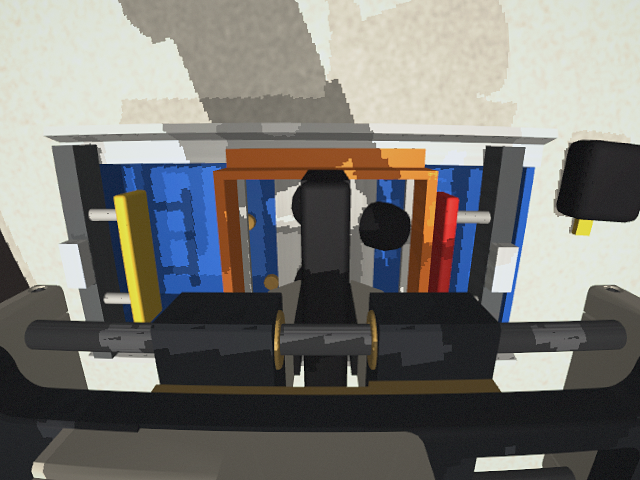

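View pics/s17.png

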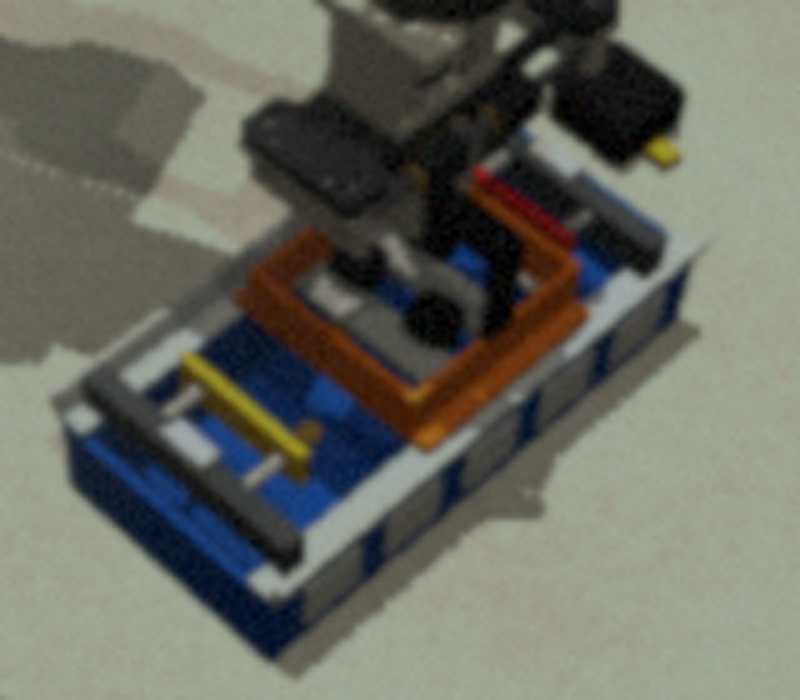

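View pics/t17.png

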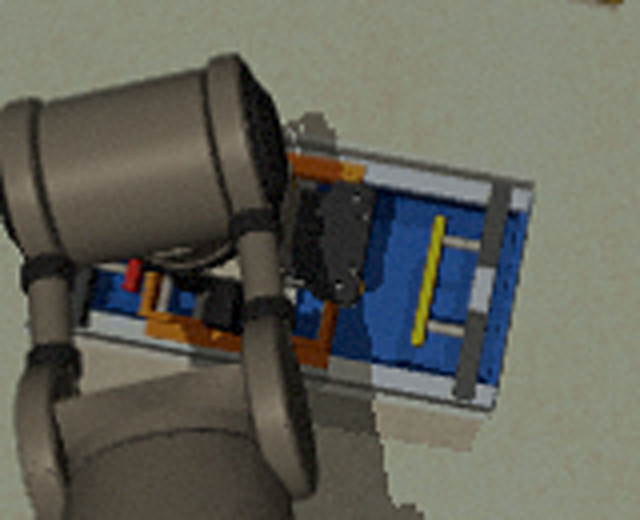

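```bash
python3 - <<'E'
from h import *
ctr=np.array([549,185.5]); yaw=np.radians(-9.8); ex=np.array([np.cos(yaw),np.sin(yaw)]);ey=np.array([-np.sin(yaw),np.cos(yaw)])
for n,p in [("w17",(251,222)),("w17",(271,282)),("w16",(272,222)),("s16",(332,206)),("s17",(332,206.5)),("w15",(401,182))]:
    o,c,im=load(n); d=onz(c,[p],8)[0][:2]-ctr; print(n,p,(d@ex).round(0),(d@ey).round(0))
E
```

```text
w17 (251, 222) -9.0 -47.0
w17 (271, 282) 47.0 -32.0
w16 (272, 222) -9.0 -54.0
s16 (332, 206) -8.0 -48.0
s17 (332, 206.5) -7.0 -49.0
w15 (401, 182) -43.0 15.0
```

```bash
python3 - <<'E'
from h import *
ctr=np.array([549,185.5]); yaw=np.radians(-9.8); ex=np.array([np.cos(yaw),np.sin(yaw)]);ey=np.array([-np.sin(yaw),np.cos(yaw)])
def proj(c,P):
    T=np.linalg.inv(c["cam_to_world"]); q=T[:3,:3]@np.array(P)+T[:3,3]; q=q*[1,-1,-1]
    return cv2.projectPoints(q.reshape(1,1,3),np.zeros(3),np.zeros(3),K(c),np.array(c["dist"]))[0].ravel()
for n in ["w13","w15","w16","w17","s15","s16","s17"]:
    o,c,im=load(n)
    for y in (-25,-10,5,15,25):
        P=ctr+9*ex+y*ey; print(n,y,proj(c,[*P,8]).round(0),end=' ')
    print()
o,c,im=load("w13"); cv2.imwrite("pics/w13z.png",cv2.resize(cv2.convertScaleAbs(im[160:300,210:440],alpha=1.8),None,fx=3.4,fy=3.4,interpolation=cv2.INTER_CUBIC))
o,c,im=load("w17"); cv2.imwrite("pics/w17z.png",cv2.resize(cv2.convertScaleAbs(im[160:300,210:440],alpha=1.8),None,fx=3.4,fy=3.4,interpolation=cv2.INTER_CUBIC))
E
```

```text
w13 -25 [331. 243.] w13 -10 [348. 243.] w13 5 [365. 243.] w13 15 [377. 243.] w13 25 [388. 243.] 
w15 -25 [352. 242.] w15 -10 [369. 242.] w15 5 [386. 242.] w15 15 [398. 242.] w15 25 [409. 242.] 
w16 -25 [306. 242.] w16 -10 [323. 242.] w16 5 [340. 242.] w16 15 [351. 242.] w16 25 [363. 242.] 
w17 -25 [277. 242.] w17 -10 [294. 242.] w17 5 [311. 242.] w17 15 [323. 242.] w17 25 [334. 242.] 
s15 -25 [342. 205.] s15 -10 [346. 202.] s15 5 [350. 199.] s15 15 [352. 197.] s15 25 [355. 195.] 
s16 -25 [342. 205.] s16 -10 [346. 202.] s16 5 [350. 199.] s16 15 [352. 197.] s16 25 [355. 195.] 
s17 -25 [342. 205.] s17 -10 [346. 202.] s17 5 [350. 199.] s17 15 [352. 197.] s17 25 [355. 195.]
```

View pics/w17z.png

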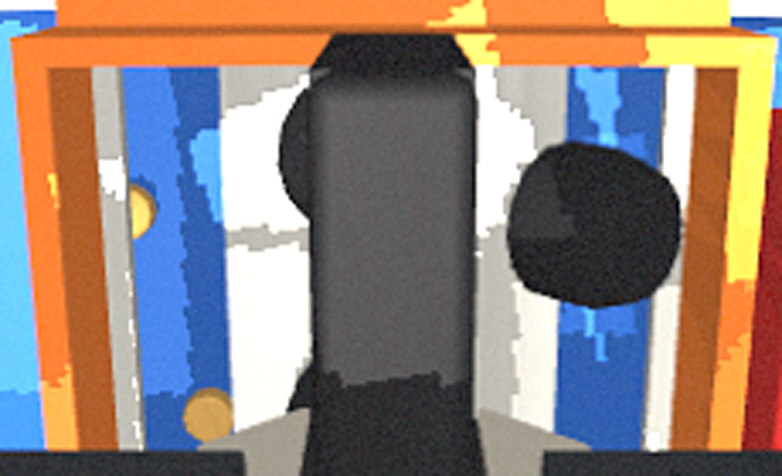

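View pics/w13z.png

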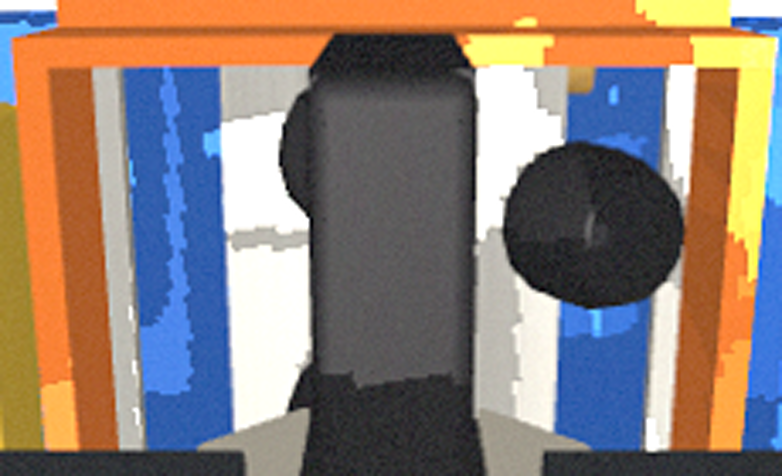

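Three spacers are located in the bin at stand (x,y) ≈ (−43,15), (−8,−49) and (47,−32). The fourth, which started near x=+9, is not seen yet and may be hidden by the handle or a foot. Shake harder within the free run, ending where the scene camera sees through the middle slot.

>>> {"name": "carry_out", "arguments": {
  "moves": [0,-0.115,0,0,0,0,0,0,-0.02,0,0,0,0,0,0,-0.115,0,0,0,0,0,0,-0.02,0,0,0,0,0,0,-0.115,0,0,0,0,0,0,-0.115,0,0,0,0,0,0,-0.09,0,0,0,0,0,0,-0.09,0,0,0,0,0]
}}

```text
time: 22.1
tool_pos: [545.5, 168.2, 159.6]
tcp_rot: [-3.141, -0.002, 2.971]
contact_force: [-0.5, -0.1, -4.1]
grip_width: 19.9
```

```bash
python3 st.py w18; python3 - <<'E'
from h import *
snap("scene","s18",(290,140,400,235),7)
o,c,im=load("w18"); cv2.imwrite("pics/w18z.png",cv2.resize(cv2.convertScaleAbs(im[150:310,140:580],alpha=1.6),None,fx=1.8,fy=2.5,interpolation=cv2.INTER_CUBIC))
E
```

```text
t 22.1 loc -0.6 -17.6 z 159.61 rot [-3.1413e+00 -1.7000e-03  2.9707e+00] F -0.4 -0.1 -4.1 M [-0.04  0.01  0.03]
```

View pics/w18z.png

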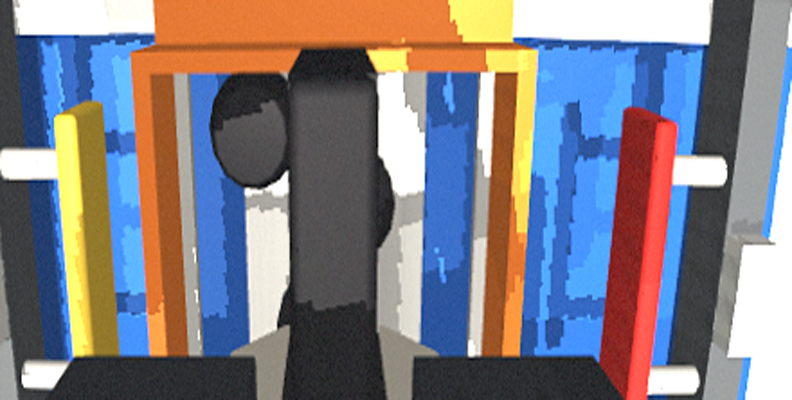

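View pics/s18.png

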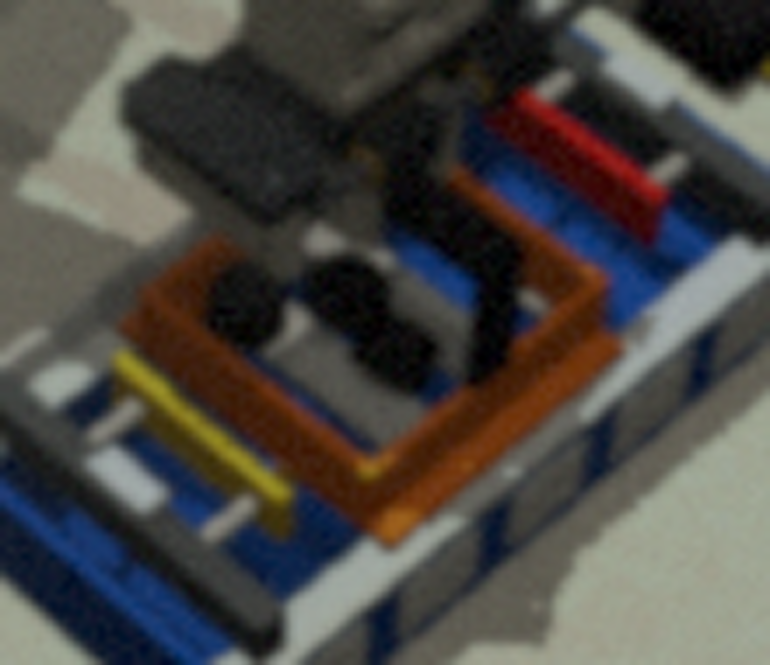

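The far +y slot is now clear of feet. Slide smoothly to y≈−35, just short of yellow, to look through it at the bin floor near (9,15).

>>> {"name": "carry_out", "arguments": {
  "moves": [0,-0.002,0.001,0,0,0,0,0,-0.007,0.001,0,0,0,0,0,-0.014,0.001,0,0,0,0,0,-0.023,0.001,0,0,0,0,0,-0.032,0.001,0,0,0,0,0,-0.039,0.001,0,0,0,0,0,-0.043,0.001,0,0,0,0,0,-0.043,0.001,0,0,0,0]
}}

```text
time: 23.0
tool_pos: [542.4, 150.3, 159.3]
tcp_rot: [-3.14, -0.002, 2.971]
contact_force: [-0.4, -0.3, -0.5]
grip_width: 19.8
```

```bash
python3 st.py w19; python3 - <<'E'
from h import *
snap("scene","s19",(290,140,400,235),7)
o,c,im=load("w19"); cv2.imwrite("pics/w19z.png",cv2.resize(cv2.convertScaleAbs(im[150:310,140:580],alpha=1.6),None,fx=1.8,fy=2.5,interpolation=cv2.INTER_CUBIC))
E
```

```text
t 23.0 loc -0.5 -35.8 z 159.27 rot [-3.1401e+00 -1.7000e-03  2.9711e+00] F -0.4 -0.4 -0.5 M [-0.15  0.07 -0.01]
```

View pics/w19z.png

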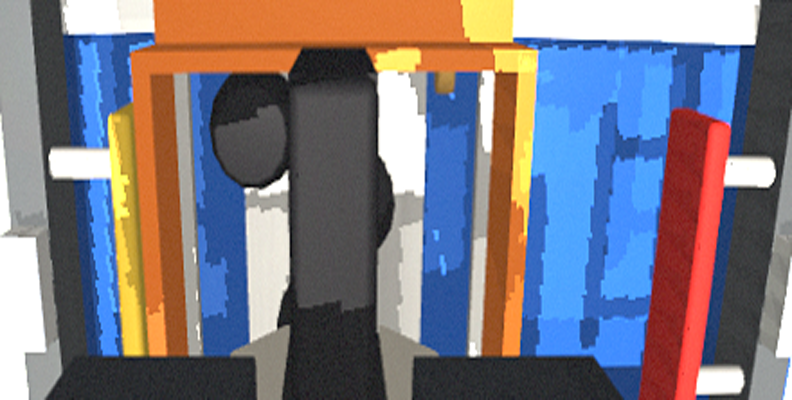

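View pics/s19.png

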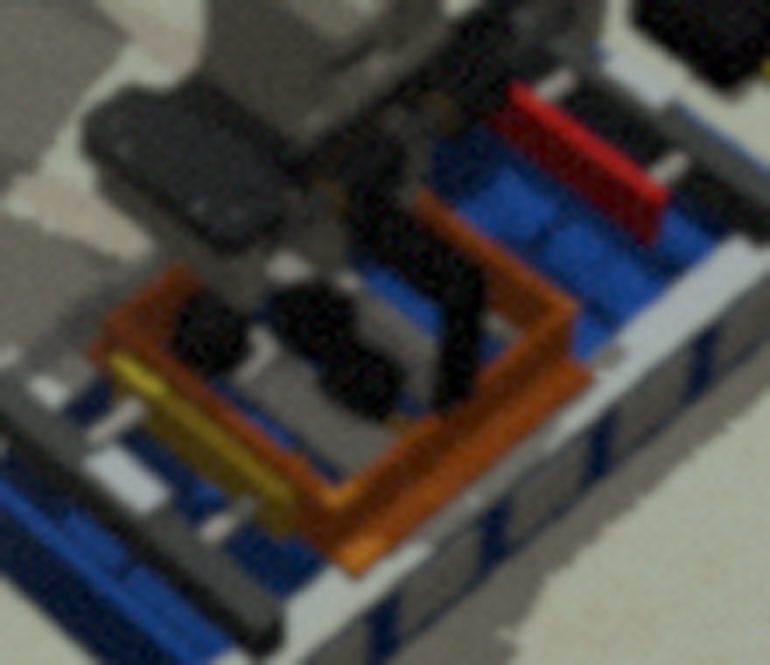

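```bash
python3 - <<'E'
from h import *
ctr=np.array([549,185.5]); yaw=np.radians(-9.8); ex=np.array([np.cos(yaw),np.sin(yaw)]);ey=np.array([-np.sin(yaw),np.cos(yaw)])
def proj(c,P):
    T=np.linalg.inv(c["cam_to_world"]); q=T[:3,:3]@np.array(P)+T[:3,3]; q=q*[1,-1,-1]
    return cv2.projectPoints(q.reshape(1,1,3),np.zeros(3),np.zeros(3),K(c),np.array(c["dist"]))[0].ravel()
o,c,im=load("s19")
d=onz(c,[(347.1,199.7)],8)[0][:2]-ctr; print((d@ex),(d@ey))
d=onz(c,[(347.1,199.7)],74)[0][:2]-ctr; print("if on strip",(d@ex),(d@ey))
for p in [(-43,15),(-8,-49),(47,-32)]: print(p,((proj(c,[*(ctr+p[0]*ex+p[1]*ey),8])-[290,140])*7).round(0))
hsv=cv2.cvtColor(im,cv2.COLOR_BGR2HSV); print(hsv[196:204,342:352,0])
cv2.imwrite("pics/s19b.png",cv2.resize(cv2.convertScaleAbs(im[165:225,300:380],alpha=1.8),None,fx=10,fy=10,interpolation=cv2.INTER_CUBIC))
E
```

```text
6.065269628816463 -2.8015124604476815
if on strip 37.60890724435098 -40.4941964385317
(-43, 15) [343. 324.]
(-8, -49) [293. 464.]
(47, -32) [424. 521.]
[[ 95 105 135 131 106 113 113 105  45   0]
 [150  18 120  55 115 108 114 115  90 150]
 [ 60  23 103 141 133 116 113 111 118 168]
 [ 23  56   7  15  16  16   0 155   0   6]
 [ 10  38  17  19  18  19  15  10  10  12]
 [ 20  10  25  19  17  16  14  11  12  13]
 [ 30  23  24  14  13  13  13  12  13  12]
 [ 19  24  16  11  11  12  12  12  11  11]]
```

View pics/s19b.png

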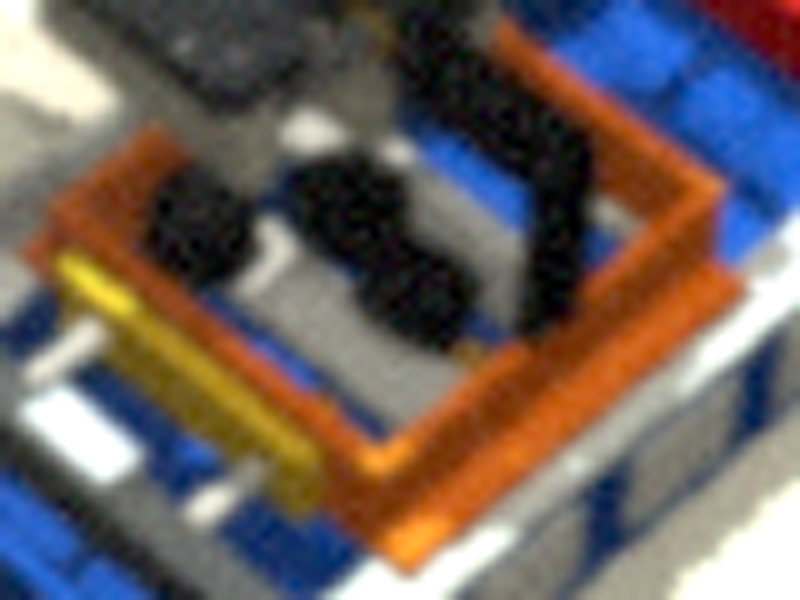

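A brass spot shows in the middle slot at scene pixel (347,200). On the bin floor that is stand (6,−3), which matches the fourth spacer's x; at strip height it would be hanging over an open slot. Moving the sieve a little will confirm it stays put.

>>> {"name": "carry_out", "arguments": {
  "moves": [0,0.001,0,0,0,0,0,0,0.003,0,0,0,0,0,0,0.006,0,0,0,0,0,0,0.01,0,0,0,0,0,0,0.014,0,0,0,0,0,0,0.017,0,0,0,0,0,0,0.018,0,0,0,0,0,0,0.018,0,0,0,0,0]
}}

```text
time: 23.9
tool_pos: [543.7, 157.8, 159.3]
tcp_rot: [-3.14, -0.002, 2.971]
contact_force: [-0.2, -0.3, -0.2]
grip_width: 19.5
```

```bash
python3 st.py; python3 - <<'E'
from h import *
o,c,im=snap("scene","s20")
cv2.imwrite("pics/s20b.png",cv2.resize(cv2.convertScaleAbs(im[165:225,300:380],alpha=1.8),None,fx=10,fy=10,interpolation=cv2.INTER_CUBIC))
E
```

```text
t 23.9 loc -0.5 -28.2 z 159.26 rot [-3.1404e+00 -1.6000e-03  2.9714e+00] F -0.1 -0.3 -0.2 M [-0.09  0.04  0.02]
```

View pics/s20b.png

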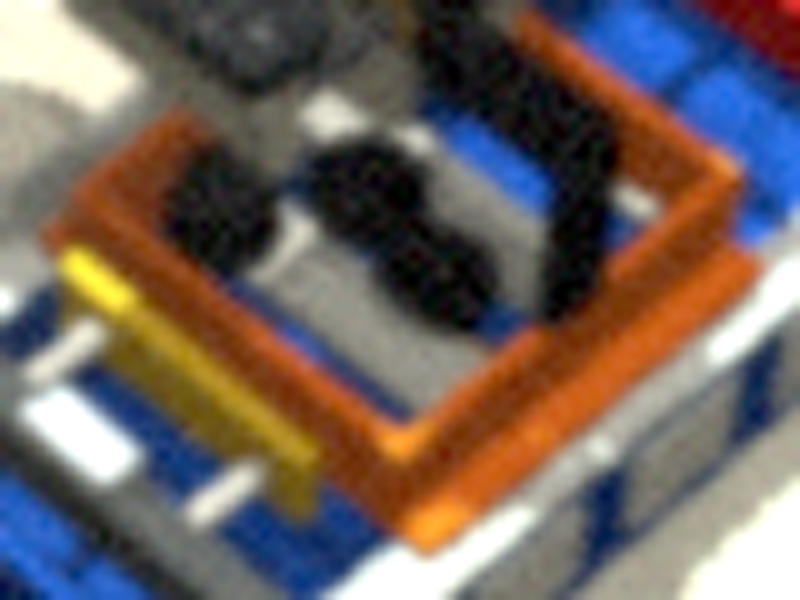

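The spot is now hidden by the strip, so it did not travel with the sieve. All four spacers are in the bin. Slide gently to mid-run, then release.

>>> {"name": "carry_out", "arguments": {
  "moves": [0,0.002,0,0,0,0,0,0,0.008,0,0,0,0,0,0,0.017,0,0,0,0,0,0,0.028,0,0,0,0,0,0,0.039,0,0,0,0,0,0,0.048,0,0,0,0,0,0,0.053,0,0,0,0,0,0,0.055,0,0,0,0,0]
}}

```text
time: 24.75
tool_pos: [547.4, 179.8, 159.3]
tcp_rot: [-3.14, -0.001, 2.972]
contact_force: [0.1, -2.2, -0.1]
grip_width: 19.6
```

>>> {"name": "carry_out", "arguments": {
  "moves": [0,0,0,0,0,0,0,0,0,0,0,0,0,0,0,0,0,0,0,0,0.25,0,0,0,0,0,0,0.35,0,0,0,0,0,0,0.5,0,0,0,0,0,0,0.7,0,0,0,0,0,0,0.9,0,0,0,0,0,0,0.9]
}}

```text
time: 25.55
tool_pos: [547.5, 179.8, 159.3]
tcp_rot: [-3.14, -0.001, 2.972]
contact_force: [0.3, 0.8, 0.2]
grip_width: 58.3
```

```bash
python3 st.py w21; python3 -c "
from h import *; print(get_obs()['grip_width'])"
```

```text
t 25.55 loc -0.6 -5.9 z 159.29 rot [-3.1405e+00 -1.5000e-03  2.9717e+00] F 0.2 0.8 0.2 M [ 0.06  0.06 -0.03]
62.544474297643646
```

View pics/w21.png

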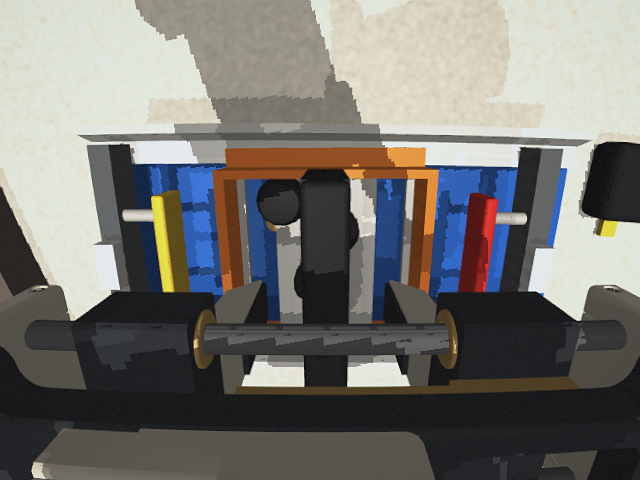

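Released and standing clear of both stops. Retreat straight up, then look.

>>> {"name": "carry_out", "arguments": {
  "moves": [0,0,0,0,0,0,0.9,0,0,-0.01,0,0,0,0.9,0,0,-0.04,0,0,0,0.9,0,0,-0.1,0,0,0,0.9,0,0,-0.18,0,0,0,0.9,0,0,-0.26,0,0,0,0.9,0,0,-0.34,0,0,0,0.9,0,0,-0.4,0,0,0,0.9]
}}

```text
time: 26.4
tool_pos: [547.9, 180.0, 322.9]
tcp_rot: [3.141, 0.002, 2.972]
contact_force: [0.6, -0.7, -1.0]
grip_width: 82.6
```

```bash
python3 st.py w22; python3 - <<'E'
from h import *
snap("scene","s22",(270,120,430,260),5)
E
```

```text
t 26.4 loc -0.1 -5.6 z 322.88 rot [3.1414e+00 2.0000e-03 2.9717e+00] F 0.7 -0.5 -1.0 M [0.05 0.02 0.03]
```

View pics/w22.png

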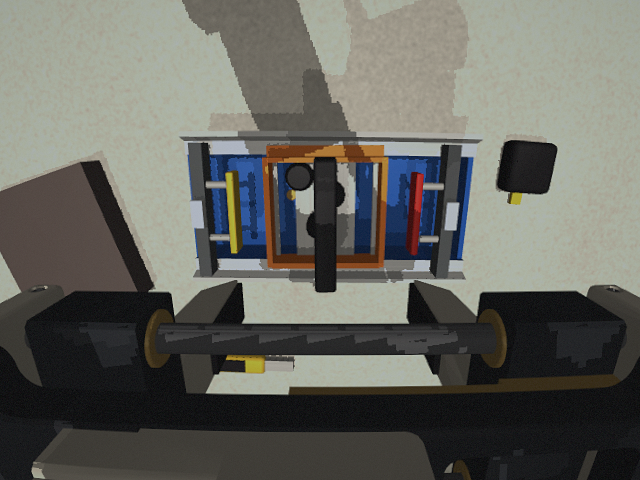

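View pics/s22.png

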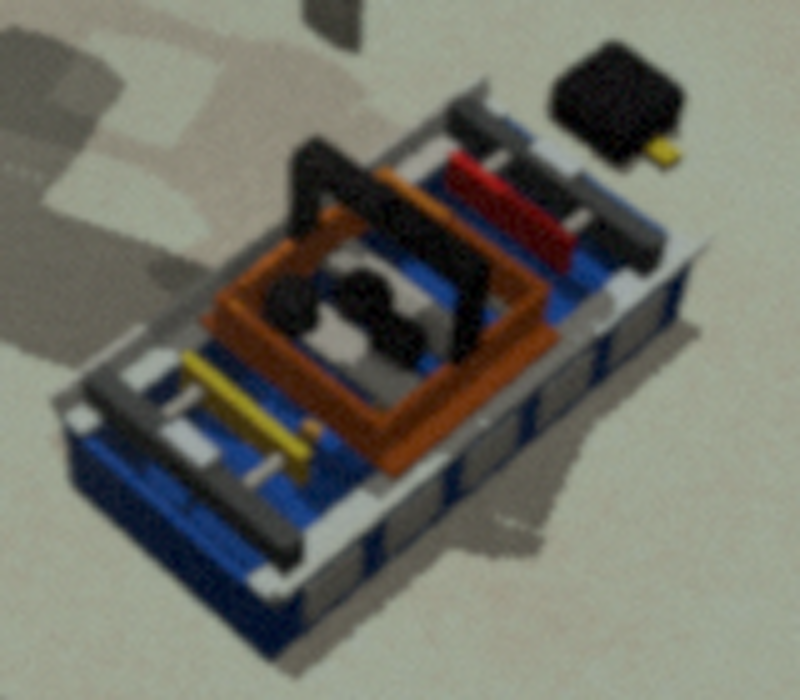

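The sieve stands on the rails with all three feet in it and both stops free. One more look from the side, to see under the handle.

>>> {"name": "carry_out", "arguments": {
  "moves": [-0.05,0.1,-0.02,0,0,0,0.9,-0.05,0.2,-0.04,0,0,0,0.9,-0.05,0.3,-0.05,0,0,0,0.9,-0.05,0.35,-0.05,0,0,0,0.9,-0.05,0.35,-0.05,0,0,0,0.9,-0.05,0.35,-0.05,0,0,0,0.9,-0.05,0.35,-0.05,0,0,0,0.9,-0.05,0.35,-0.05,0,0,0,0.9]
}}

```text
time: 27.3
tool_pos: [592.2, 313.6, 345.1]
tcp_rot: [3.14, 0.007, 2.97]
contact_force: [0.4, -0.6, 0.2]
grip_width: 82.5
```

```bash
python3 st.py w23; python3 - <<'E'
from h import *
o,c,im=load("w23"); cv2.imwrite("pics/w23z.png",cv2.resize(cv2.convertScaleAbs(im[110:290,0:330],alpha=1.6),None,fx=2.4,fy=2.4,interpolation=cv2.INTER_CUBIC))
snap("top","t23")
E
```

```text
t 27.3 loc 20.8 133.6 z 345.14 rot [3.1398 0.0069 2.9704] F 0.5 -0.5 0.2 M [-0.01 -0.05 -0.02]
```

View pics/w23z.png

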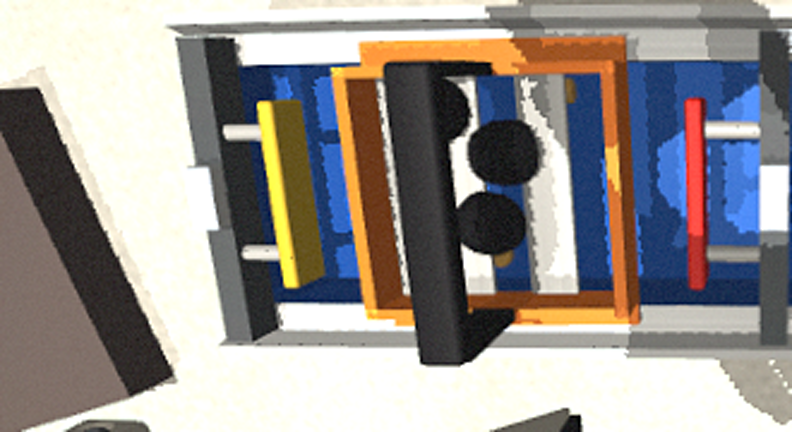

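View pics/t23.png

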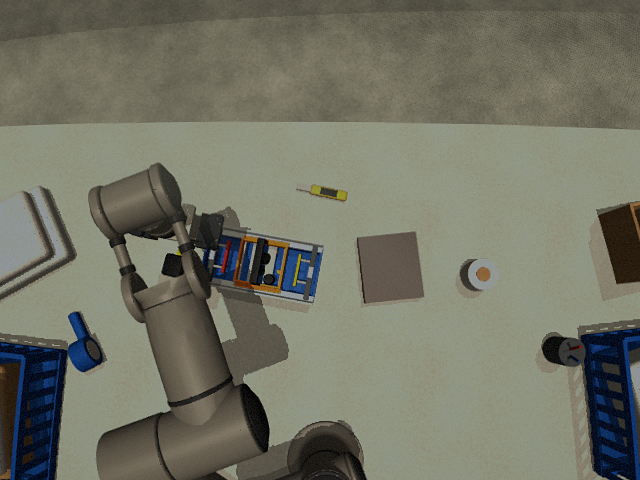

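```bash
python3 - <<'E'
from h import *
ctr=np.array([549,185.5]); yaw=np.radians(-9.8); ex=np.array([np.cos(yaw),np.sin(yaw)]);ey=np.array([-np.sin(yaw),np.cos(yaw)])
o,c,im=load("w23")
for p in [(503,258),(571,92),(490,222),(505,152),(453,110)]:
  for z in (8,80): d=onz(c,[(p[0]/2.4,110+p[1]/2.4)],z)[0][:2]-ctr; print(p,z,(d@ex).round(0),(d@ey).round(0))
E
```

```text
(503, 258) 8 49.0 -30.0
(503, 258) 80 33.0 -5.0
(571, 92) 8 -46.0 17.0
(571, 92) 80 -47.0 35.0
(490, 222) 8 27.0 -36.0
(490, 222) 80 15.0 -10.0
(505, 152) 8 -13.0 -23.0
(505, 152) 80 -19.0 1.0
(453, 110) 8 -37.0 -51.0
(453, 110) 80 -39.0 -23.0
```

```bash
python3 -c "
from plant import close_job; print(close_job())"
```

```text
the job is handed in; nothing more can be done
None
```

The job is handed in at about 27 s of the 58 s. The sieve stands on the rails with the three large feet in it, and by my count all four brass spacers are in the bin.

**What I did:** I gripped the sieve by its handle and carried it over smoothly; no fitting moved on the way in the wrist pictures. I set it down between the stops and pushed the red stop in about 9 mm, then the yellow one about 9–10 mm. I shook it along the free run between the stops, then let go in mid-run and backed the arm away. Push depths are estimates from the arm's position, the pictures and about 6 N of sideways force, friction included. They were not measured directly.

**Last checks:**
- **Spacers:** three were seen in the bin more than once, at about (−43, 15), (−8, −49) and (47, −32) mm from the bin's centre. The fourth was seen in one picture only, at about (6, −3). When I moved the sieve it did not move along, and the last pictures show no brass on the sieve's floor.
- **Stops and other things:** both stops were free at the end. The label roll, knife and tape measure were not touched and appeared in their original places; the tape measure was partly hidden by the arm in the last top view.

**What went wrong:** one move call was refused because of a wrong number count; nothing moved. After the hard shake the gripper briefly carried nearly the whole sieve weight, so I lowered it slightly before going on.

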